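# Shut and latch the pastry transport box

### The arm

A 7-joint arm with a two-finger parallel gripper is mounted at the origin on the work surface. World frame = base frame: x ahead of the robot, y to its left, z up, the work surface at z = 0. Lengths are in mm, angles in degrees, forces in N, time in s.
With the tool pointing down it reaches from about 400 to 850 mm from the base axis. Payload 4.5 kg.
Tool frame: the origin (TCP) lies between the finger pads; the fingertips stand 17 mm ahead of it and the grasp point (between the pads) lies 2 mm behind it; z points along the fingers, y is the direction in which the jaws open and shut (so a half turn about z gives the same grasp; the last joint's range is limited). The gripper opens to 88 mm and grips with 3 to 60 N. Pads are 18 mm wide; open, the fingers measure 123 mm over their backs; the gripper's body (75 mm by 187 mm) begins 45 mm behind the grasp point.
Start: joints at [65.764, 39.483, -11.15, 89.685, 9.013, 51.709, -12.324], TCP at [275.704, -560.927, 255.743] pointing down, gripper open.
Joint ranges: [-172.22, 172.22], [-26.19, 119.32], [-84.43, 86.54], [7.71, 146.69], [-57.33, 237.33], [2.42, 119.75], [-152.13, 152.13]. Speed limits (degrees/s): [147.25, 147.25, 180, 180, 180, 180, 180].

### API

Orientations are given as a 3x3 rotation matrix whose columns are the frame's x, y, z axes.
In Python, from bench import telemetry, cams, job gives the robot as it stands.
- The arm moves only by the shell command python3 -m creep 'ROWS' [FORCE]. ROWS is JSON, a list of rows, each an object with "offset": the shift along the world's x, y, z scaled (see below), a list of three; "turn": the turn about the world's z scaled (see below); "claw": the closure in counts, from 0 (fully open) to 255 (shut). A call has exactly 5 rows; each row shifts and turns the pose as measured when the row begins; what a row does not reach is not made up. The controller multiplies each number of a shift by 0.03 m and each number of a turn by 0.08 rad. A row lasts 1/12 s, in which the tool goes at most 41.7 mm and 7.16 degrees, less where a joint would pass 70% of its speed; a pose out of reach is approached as far as the arm can. A call with a number of a shift or a turn outside -1 to 1 is refused whole. A call with a gripper value outside its range is refused whole. The fingers move at their own pace and stop on an object; FORCE is the grip in N (left out, the last holds). Time passes only in rows, so rows that do not move let the fingers close, or fill a call up. It gives the time, the measured TCP pose, the force and the opening at its end, in the units of the state.
- telemetry.state(): the state, without advancing time (a new reading comes with each control period).
- cams.camera(name): name is "side" or "top" or "wrist"; returns a dict with "image" (400x640x3 uint8, red, green, blue), "fx", "fy", "cx", "cy" (pixels), "extrinsics" (4x4, takes a point from world to camera coordinates). Camera axes: x right, y up, looking along -z (the intrinsics and any distortion apply to the point x, -y, -z); pixel columns grow to the right and rows downward; lengths in mm; the calibration is good to about 2 mm. A picture is of the moment at which its call begins. There is no depth.
- job.close_job(): hands the job in, once; it reports no verdict.
The state is a dict: "t": time; "joints": joint angles; "joint_vel": joint speeds; "effort": joint torques, N m; "tcp_pos": TCP position; "tcp_rot": TCP orientation; "force": force on the tool from outside, world axes, zero at the start; "ft_torque": the same for the moment, N m; "width": finger opening in mm.
Only numpy, scipy, OpenCV 4.12 (cv2) and the standard library are available. Lean on these libraries where they do the work, as an engineer would, in place of code of your own. Each camera call takes 0.05 s, during which the arm holds its last target.

### The job

The pastries are packed: push the lid of the aluminium transport box down onto its rubber seal, lift the wire bail of the front latch over the keeper hook on the lid so that its bar drops in behind the lip, then press the latch lever down until it lies flat against the box and holds the lid tight. Work by feel and do not force anything: never push on the lid, the bail or the lever harder than about 3 kg. Leave the shaker, the price stand and the tongs where they are, and take your hand away at the end.

Things in the scene. Friction and masses are not known exactly. Their poses are not given: they have to be found in the camera images.
- box: Open aluminium box, 260 (x) x 340 (y) x 135 mm high, fixed to the table. Origin: centre of its underside; z up, x from the front (latch side) to the back, y across. Its front wall is the plane x = -130 mm. The black rubber seal on its rim stands 4.5 mm proud of its squeezed height and gives way about 32 N per mm at the front.
- lid_front (a point): Point on the lid's upper face, mid-width, 25 mm behind its front edge; axes as the lid (z its normal, x to the back). Lid: 260 x 340 mm, 35 mm deep, hinged at box x = +130, z = 135 mm; the stiff hinge (0.8 N m) holds it at any angle, about 3 N here moves it. This point is about 174 mm above the table when latched tight, about 177 mm when the lid just rests on the seal.
- keeper (a point): Seat of the wire bar in the keeper: a steel hook, 28 mm wide, on the middle of the lid's front skirt. Axes as the lid. The point is the bar's centre when seated, 2 mm above the trough floor, touching the lip. Trough open upward, 6 mm front to back for the 4 mm wire, flat back plate at x = +4 mm reaching 16 mm up; lip 3 mm thick in front (its inner face at x = -2 mm), its top 4 mm above this point.
- latch_pivot (a point): Lever's hinge on the box front, 16 mm in front of the wall, 105 mm high; axes as the box, hinge along y. The lever turns about it and carries the wire bail, pivoted on it 18 mm from this hinge (at lever = a, that pivot lies 18 mm from here along [-sin(a+0.126), 0, -cos(a+0.126)]).
- lever (a joint): Lever angle, rad: 0 = flat down against the box (end stop); grows as its tip swings outward and up (1.57 = straight out to the front). Stays where it is left (0.06 N m). With the bail hooked it tightens from about 0.95 down (5 to 10 N at the pad), passes dead centre at 0.04 and does not snap home by itself: below 0.06 it pushes a stiff safety stud in, about 12 N at the pad, up to a hard stop.
- lever_pad (a point): Where to press the lever: on its outer face, mid-width, 56 mm from the hinge. Lever: steel channel 24 mm wide, outer face 8 mm off the line through the hinge, ends 75 mm from the hinge with a tip turned out 9 mm. Axes as the lever: -x is the outward normal of the face, z runs from tip to hinge.
- bail_bar (a point): Centre of the bail's cross bar. The bail is a loop of 4 mm wire: bar 38 mm along y, two straight arms 42 mm apart over their outsides running back to the pivot on the lever, 64.7 mm away. z of this frame is 0.159 rad from the line pivot to bar: bar - pivot = 64.7 mm along [0.159, 0, 0.987] of this frame.
- bail (a joint): Angle of the bail on the lever, rad: 0 when all is latched; the bail leans back from upright, away from the box, by bail - lever - 0.159 (negative: leans towards the box). Stiff pin (0.015 N m): it stays where it is left. Pulling the bail along swings the lever with it.
- shaker: Bystander: steel sugar shaker, 72 mm across, 126 mm high, beside the box's left (+y) end. Origin: centre of its foot.
- price_stand: Bystander: blank blue price card, 110 mm wide, 97 mm high, on a small white foot, beside the box's right (-y) end. Origin: centre of its foot.
- tongs: Bystander: steel pastry tongs, 225 mm long, 10 mm high, lying in front of the box towards its left end. Origin: centre, underside.

How it is judged (in metres and radians):
On the way, in this order (a step that is already met when the one before it is completed fails the run):
1. the lid has been pushed down onto its seal (height (world z) of lid_front below 0.18 m), for 0.2 s.
2. the bail's bar lies in the keeper, behind its lip, with the lever still raised (z of bail_bar in the frame of keeper between -0.004 and 0.0035 m and x of bail_bar in the frame of keeper between -0.002 and 0.0045 m and value of joint lever above 0.5 rad), for 0.2 s.
3. the lever is pressed down flat and the lid is pulled tight (z of bail_bar in the frame of keeper between -0.004 and 0.0035 m and x of bail_bar in the frame of keeper between -0.002 and 0.0045 m and value of joint lever below 0.02 rad and height (world z) of lid_front below 0.1755 m), for 0.2 s.
At the end, for the whole second after the job is handed in: The bail's bar sits in the keeper behind its lip, the lever lies flat against the box (within 0.02 rad, 1.5 mm at its tip) and the lid is pulled tight (its top near the front edge at most 175.5 mm above the table); the bystanders are at rest where they stood and the robot touches nothing (all of step 3 and linear speed of each of shaker, price_stand, tongs below 0.02 m/s).
It fails at once if the robot pushes on the lid with more than 30 N (contact force between any of the fingers, the arm and lid above 30 N).
It fails at once if the robot pushes on the lever with more than 30 N (contact force between any of the fingers, the arm and lever_c0 above 30 N or contact force between any of the fingers, the arm and lever_c1 above 30 N).
It fails at once if the bail is jammed against the lid or the keeper's lip with more than 30 N before the lever is worked (value of joint lever above 1.1 rad and contact force between bail_c2 and lid above 30 N).
It fails at once if a bystander is shifted by more than 20 mm (distance of any of shaker, price_stand, tongs from where it was at the start of the episode above 0.02 m).
It fails at once if the shaker or the price stand is knocked over (angle between any of shaker, price_stand's own z axis and vertical above 0.3 rad).
It also fails if it takes over 72 s, if anything falls off the work surface, if the arm or the gripper's body presses on something with over 40 N, if the wrist force passes 120 N, or if a joint passes its speed limit or range.

## Working session

There is one attempt and no reset: what is moved stays moved. The work goes in short steps, Python scripts to look and compute and a shell command to move; the robot and the scene stay as the last step left them, time stands still between calls to the robot, and variables do not carry over. Pictures are saved under pics/ and viewed, and the job is handed in when it is done.

```bash
ls; mkdir -p pics; python3 - <<'E'
from bench import telemetry, cams
import cv2
print(telemetry.state())
for n in ["side","top","wrist"]:
    c=cams.camera(n); cv2.imwrite(f"pics/{n}0.png",c["image"][:,:,::-1])
    print(n,c["fx"],c["fy"],c["cx"],c["cy"],c["extrinsics"], [k for k in c])
E
```

```text
pics
{'t': 0.0, 'joints': array([ 65.76286192,  39.53185901, -11.14398518,  89.74471643,
         9.01277986,  51.70900732, -12.32326377]), 'joint_vel': array([-0.02140703,  0.0112757 ,  0.02140885,  0.03300657,  0.05814766,
       -0.05309323,  0.1713293 ]), 'effort': array([ 8.04395095e-04, -5.27569163e+01, -1.26721781e+00, -1.53431994e+01,
       -5.27218357e-02,  6.47856112e-03,  1.68738529e-04]), 'tcp_pos': array([ 275.37037199, -560.4014238 ,  254.92477454]), 'tcp_rot': array([[ 8.97419679e-01,  4.41176907e-01, -9.25904300e-04],
       [ 4.41177855e-01, -8.97418341e-01,  1.55626526e-03],
       [-1.44335209e-04, -1.80511154e-03, -9.99998360e-01]]), 'force': array([-0.07424919,  0.00682687, -0.70300828]), 'ft_torque': array([0.08678557, 0.03141738, 0.06233507]), 'width': 88.12819180007465}
side 429.6280757371249 429.6280757371249 326.554206545063 197.26416612903438 [[ 9.88790699e-01 -1.49098323e-01 -7.91479512e-03 -5.70463421e+02]
 [ 1.21123937e-01  7.70016911e-01  6.26420744e-01 -1.71398929e+02]
 [-8.73037563e-02 -6.20357677e-01  7.79444935e-01 -1.19167728e+03]
 [ 0.00000000e+0
[... 191 characters left out ...]
-03 -9.99904375e-01  1.26133865e-02  8.28095529e+00]
 [ 9.83841427e-01  7.83482101e-03  1.78870520e-01 -5.91032222e+02]
 [-1.78952239e-01  1.13954622e-02  9.83791766e-01 -8.81786140e+02]
 [ 0.00000000e+00  0.00000000e+00  0.00000000e+00  1.00000000e+00]] ['image', 'fx', 'fy', 'cx', 'cy', 'extrinsics']
wrist 290.87725304153224 290.87725304153224 325.61872989846586 199.0392418242597 [[ 4.41400178e-01 -8.97307286e-01 -2.34889634e-03 -6.23696628e+02]
 [ 8.51925216e-01  4.19895098e-01 -3.12908187e-01  4.35544058e+01]
 [ 2.81761086e-01  1.36116645e-01  9.49780474e-01 -3.92377962e+02]
 [ 0.00000000e+00  0.00000000e+00  0.00000000e+00  1.00000000e+00]] ['image', 'fx', 'fy', 'cx', 'cy', 'extrinsics']
```

View pics/side0.png

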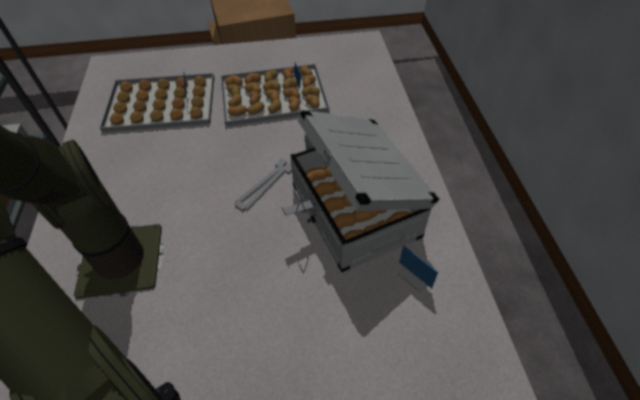

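View pics/top0.png

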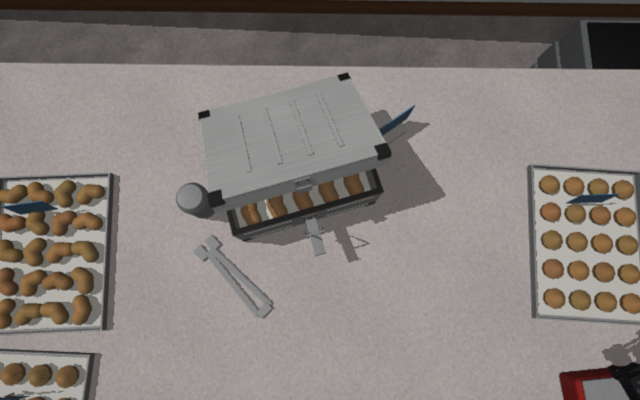

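View pics/wrist0.png

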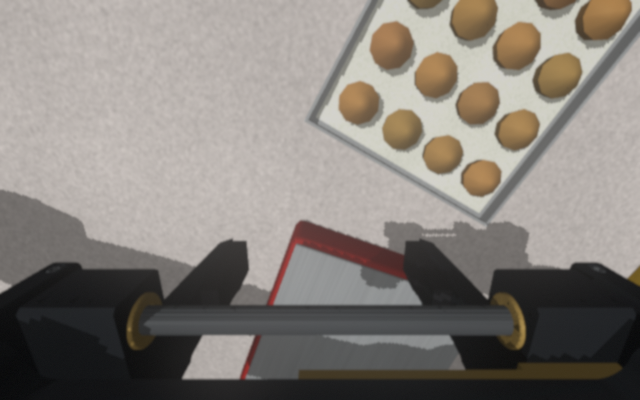

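```bash
python3 - <<'E'
import cv2
a=cv2.imread('pics/top0.png')[60:270,170:430]; b=cv2.imread('pics/side0.png')[100:290,225:450]
cv2.imwrite('pics/t0z.png',cv2.resize(a,None,fx=3,fy=3,interpolation=cv2.INTER_CUBIC)[:600,:800])
cv2.imwrite('pics/s0z.png',cv2.resize(b,None,fx=3,fy=3,interpolation=cv2.INTER_CUBIC))
E
```

```text
(no output)
```

View pics/t0z.png

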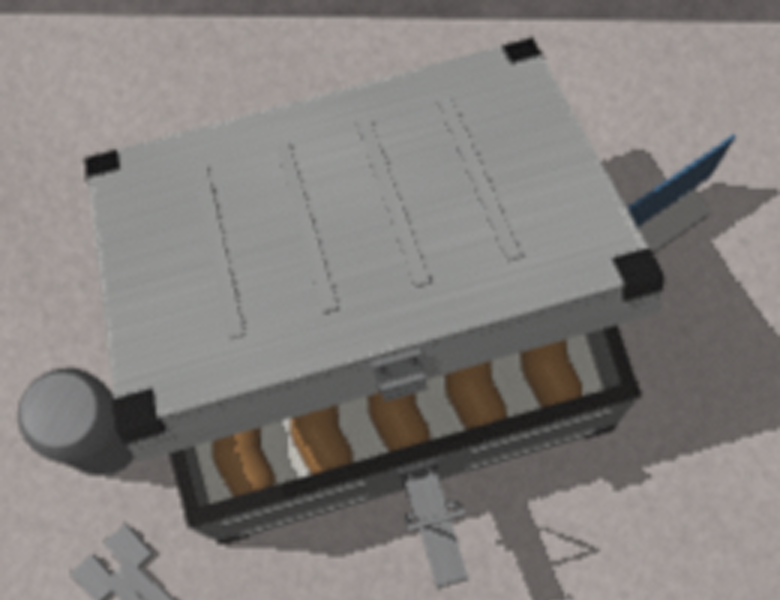

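View pics/s0z.png

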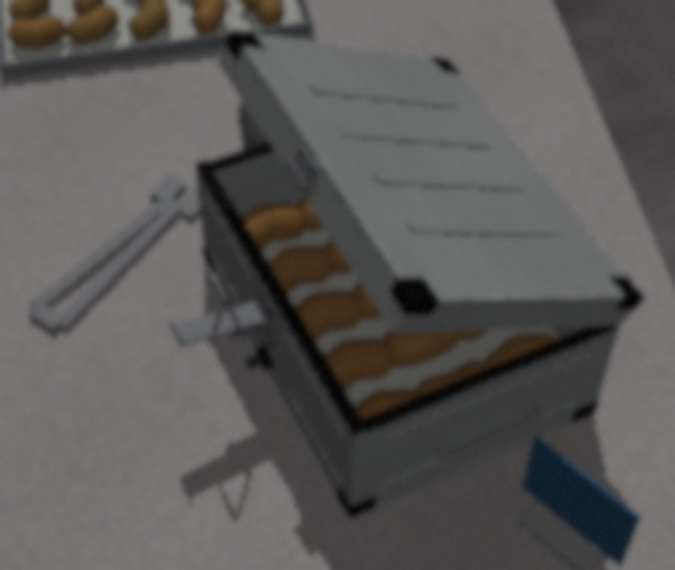

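```bash
cat > m.py <<'E'
import numpy as np, cv2
from scipy.optimize import least_squares
def proj(c,P):
    P=np.atleast_2d(P); E=np.array(c["extrinsics"]); q=P@E[:3,:3].T+E[:3,3]
    return np.c_[c["cx"]+c["fx"]*q[:,0]/-q[:,2], c["cy"]-c["fy"]*q[:,1]/-q[:,2]]
def ray(c,uv):
    E=np.array(c["extrinsics"]);R=E[:3,:3];o=-R.T@E[:3,3]
    d=R.T@np.array([(uv[0]-c["cx"])/c["fx"],-(uv[1]-c["cy"])/c["fy"],-1]);return o,d/np.linalg.norm(d)
def box2w(p,P):
    x,y,yaw=p[:3];P=np.atleast_2d(P);c,s=np.cos(yaw),np.sin(yaw)
    return np.c_[x+c*P[:,0]-s*P[:,1],y+s*P[:,0]+c*P[:,1],P[:,2]]
def lid2b(phi,P): # lid coords given as box coords when latched; phi>0 opens
    P=np.atleast_2d(P)-[130,0,135];c,s=np.cos(phi),np.sin(phi)
    return np.c_[c*P[:,0]+s*P[:,2],P[:,1],-s*P[:,0]+c*P[:,2]]+[130,0,135]
def lev(a,r,off=0,y=0): return np.array([-146-r*np.sin(a)-off*np.cos(a),y,105-r*np.cos(a)+off*np.sin(a)])
def bpiv(a): return np.array([-146-18*np.sin(a+.126),0,105-18*np.cos(a+.126)])
def bbar(a,lean,y=0): return bpiv(a)+64.7*np.array([-np.sin(lean),0,np.cos(lean)])+[0,y,0]
E
cat > fit0.py <<'E'
from m import *
from bench import cams
T=cams.camera("top");S=cams.camera("side")
tz=lambda u,v:(u/3+170,v/3+60); sz=lambda u,v:(u/3+225,v/3+100)
H=139
obs=[(T,tz(190,525),'b',(-130,170,H)),(T,tz(637,393),'b',(-130,-170,H)),
(S,sz(355,428),'b',(-130,-170,H)),(S,sz(200,166),'b',(-130,170,H)),(S,sz(617,320),'b',(130,-170,H)),
(T,tz(542,42),'l',(130,-170,174)),(T,tz(86,155),'l',(130,170,174)),(T,tz(620,290),'l',(-130,-170,174)),
(S,sz(228,42),'l',(-130,170,174)),(S,sz(385,293),'l',(-130,-170,174)),
(T,tz(450,583),'t',0),(S,sz(183,332),'t',0)]
def f(p):
    r=[]
    for c,uv,k,P in obs:
        B=np.array(P) if k=='b' else lid2b(p[3],P)[0] if k=='l' else lev(p[4],75,8)
        r+=list(proj(c,box2w(p,B))[0]-uv)
    return np.array(r)
s=least_squares(f,[600,0,.23,.35,1.6],x_scale=[100,100,.1,.1,.1],loss='soft_l1');print(s.x);print(np.round(s.fun.reshape(-1,2),1))
np.save('p.npy',s.x)
E
python3 fit0.py
python3 - <<'E'
import cv2
a=cv2.imread('pics/top0.png')[210:270,280:380]; b=cv2.imread('pics/side0.png')[170:280,270:350]
cv2.imwrite('pics/t0zz.png',cv2.resize(a,None,fx=8,fy=8,interpolation=cv2.INTER_CUBIC))
cv2.imwrite('pics/s0zz.png',cv2.resize(b,None,fx=5.4,fy=5.4,interpolation=cv2.INTER_CUBIC))
E
```

```text
[6.74001696e+02 6.66647677e+01 2.87556333e-01 4.23608995e-01
 1.68050544e+00]
[[-1.9 -0.3]
 [ 0.4  0.7]
 [-0.8  1.3]
 [-1.2 -1.1]
 [ 1.2  1.2]
 [-3.4 -1.8]
 [-0.8 -0.2]
 [13.2  0.1]
 [-0.8 -0.7]
 [ 6.2  6.2]
 [-0.5 -0.8]
 [-2.4  0.2]]
```

View pics/t0zz.png

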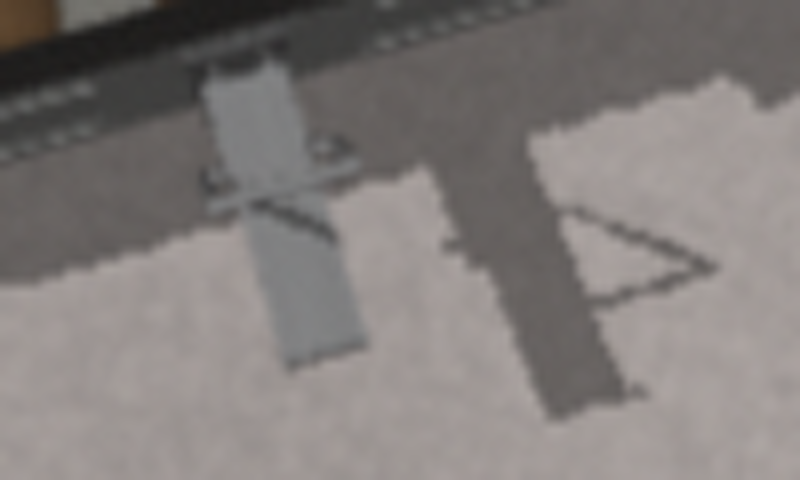

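View pics/s0zz.png

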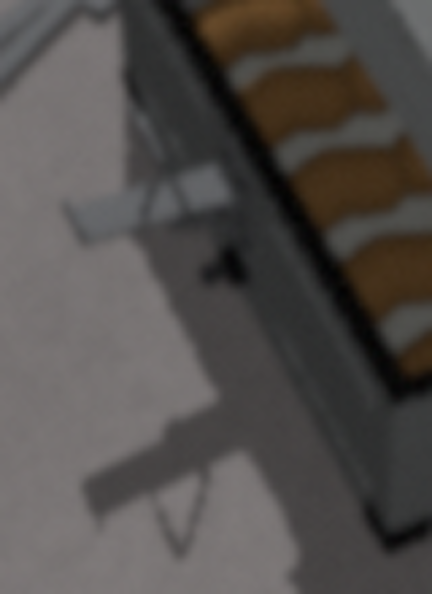

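```bash
cat >> fit0.py <<'E'
obs=[o for i,o in enumerate(obs) if i not in(7,9)]
for y,uv in((21,(306.25,235.9)),(-21,(324.75,230.4))): obs.append((T,uv,'bar',y))
def f(p):
    r=[]
    for c,uv,k,P in obs:
        B=np.array(P) if k=='b' else lid2b(p[3],P)[0] if k=='l' else lev(p[4],75,8) if k=='t' else bbar(p[4],p[5],P)
        r+=list(proj(c,box2w(p,B))[0]-uv)
    return np.array(r)
s=least_squares(f,[600,0,.23,.35,1.6,0],x_scale=[100,100,.1,.1,.1,.1]);print(s.x);print(np.round(s.fun.reshape(-1,2),1))
p=s.x;np.save('p.npy',p)
def draw(c,out,crop,k):
    im=np.ascontiguousarray(c["image"][:,:,::-1]);u0,v0,u1,v1=crop
    im=cv2.resize(im[v0:v1,u0:u1],None,fx=k,fy=k,interpolation=cv2.INTER_CUBIC)
    def L(Ps,col):
        q=((proj(c,box2w(p,np.array(Ps)))-[u0,v0]+.5)*k*16).astype(np.int32)
        cv2.polylines(im,[q],False,col,1,cv2.LINE_AA,4)
    for z in(0,139): L([(-130,-170,z),(-130,170,z),(130,170,z),(130,-170,z),(-130,-170,z)],(0,255,0))
    for z in(139,174): L(lid2b(p[3],[(-130,-170,z),(-130,170,z),(130,170,z),(130,-170,z),(-130,-170,z)]),(0,0,255))
    L(lid2b(p[3],[(-138,-14,151),(-138,14,151)]),(255,0,0))
    a=p[4];L([lev(a,0,8,12),lev(a,75,8,12),lev(a,75,8,-12),lev(a,0,8,-12),lev(a,0,8,12)],(255,0,255))
    b=bpiv(a);L([b+[0,20,0],bbar(a,p[5],20),bbar(a,p[5],-20),b-[0,20,0]],(0,255,255))
    cv2.imwrite(out,im)
draw(T,'pics/to.png',(170,60,430,260),3);draw(S,'pics/so.png',(225,100,450,290),3)
k=box2w(p,lid2b(p[3],(-138,0,151)))[0];print('keeper',k,'bar',box2w(p,bbar(p[4],p[5])),'lidfront',box2w(p,lid2b(p[3],(-105,0,174))),'lp',box2w(p,(-146,0,105)),'tip',box2w(p,lev(p[4],75,8)))
E
python3 fit0.py
```

```text
[6.74001696e+02 6.66647677e+01 2.87556333e-01 4.23608995e-01
 1.68050544e+00]
[[-1.9 -0.3]
 [ 0.4  0.7]
 [-0.8  1.3]
 [-1.2 -1.1]
 [ 1.2  1.2]
 [-3.4 -1.8]
 [-0.8 -0.2]
 [13.2  0.1]
 [-0.8 -0.7]
 [ 6.2  6.2]
 [-0.5 -0.8]
 [-2.4  0.2]]
[6.74343643e+02 6.47821787e+01 2.85835139e-01 4.18750203e-01
 1.70594491e+00 2.47558783e-01]
[[-1.1 -0.5]
 [ 1.2  0.7]
 [-0.7  1.9]
 [-1.  -0.7]
 [ 1.5  1.8]
 [-2.3 -1.8]
 [ 0.2 -0.4]
 [-0.8  0. ]
 [ 0.2 -1.1]
 [-2.1  0.1]
 [-0.8  0.1]
 [ 0.4  0. ]]
keeper [570.40098767  34.23523588 258.5914465 ] bar [[502.37253796  14.24285497 172.37495001]] lidfront [[608.29926071  45.37288069 266.18577129]] lp [[534.26737251  23.61619339 105.        ]] tip [[464.0007028    2.96603847 123.03236616]]
```

```bash
sleep 1
```

```text
(no output)
```

View pics/to.png

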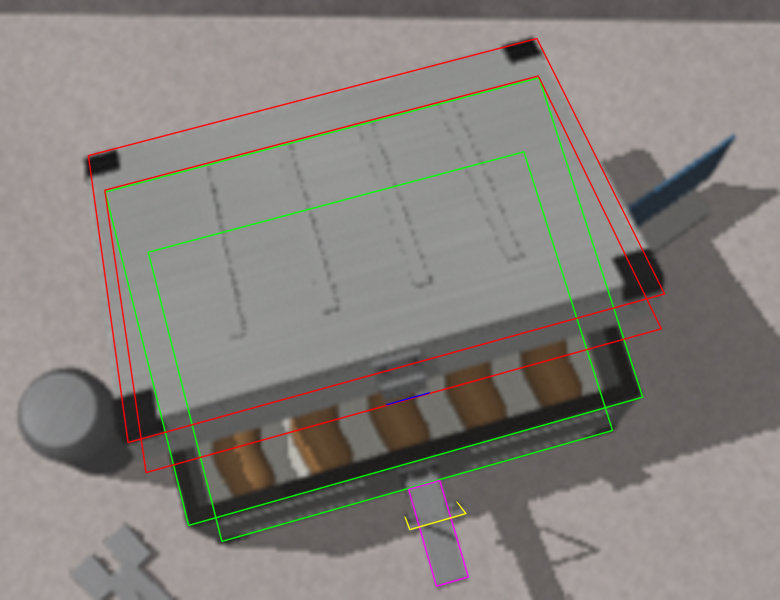

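View pics/so.png

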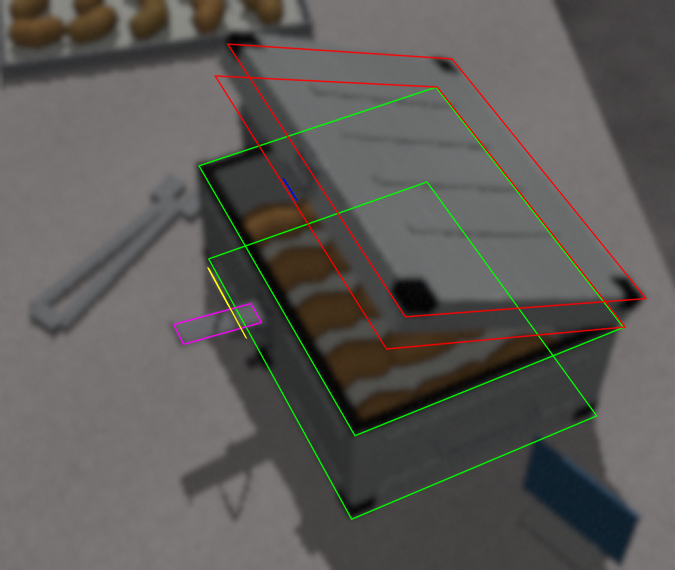

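```bash
python3 - <<'E'
from m import *
from bench import cams,telemetry
c=cams.camera("wrist");s=telemetry.state()
E=np.array(c["extrinsics"]);o=-E[:3,:3].T@E[:3,3];R=s['tcp_rot']
print('cam in tool',R.T@(o-s['tcp_pos']),'view dir in tool',R.T@(-E[2,:3]))
p=np.load('p.npy')
q=box2w(p,(-70,0,0))[0];print('target',q, 'yaw',np.degrees(p[2]), 'd',(q-s['tcp_pos'])/30)
for y in(-150,150): print(box2w(p,(-146,y,0)))
# bystander rough: shaker, tongs, stand from top image
T=cams.camera("top")
for n,uv,z in(('shaker top',(192,198),126),('tongs end',(208,243),10),('tongs end2',(265,312),10),('card top r',(413,107),97),('card l',(381,130),97)):
    o,d=ray(T,uv);w=o+d*(z-o[2])/d[2];print(n,w.round())
E
```

```text
cam in tool [ 8.16539366e+01 -1.16194635e-01 -1.29787613e+02] view dir in tool [-3.12774037e-01 -7.10558413e-04  9.49827299e-01]
target [607.18378747  45.04506246   0.        ] yaw 16.37714707444618 d [11.05101304 20.19614229 -8.52019583]
[[ 576.56119305 -120.2977835     0.        ]]
[[491.97355197 167.53017028   0.        ]]
shaker top [583. 286. 126.]
tongs end [492. 276.  10.]
tongs end2 [329. 131.  10.]
card top r [ 814. -219.   97.]
card l [ 755. -141.   97.]
```

```bash
python3 -m creep '[{"offset":[0.3,1,0.5],"turn":0.5,"claw":255},{"offset":[0.5,1,0.5],"turn":1,"claw":255},{"offset":[0.5,1,0.5],"turn":1,"claw":255},{"offset":[0.5,1,0.5],"turn":1,"claw":255},{"offset":[0.5,1,0.5],"turn":1,"claw":255}]' 15; python3 -c "
from bench import telemetry as t;s=t.state();print(s['joints'].round(1))"
```

```text
t: 0.87
tcp_pos: [338.0, -412.0, 328.5]
tcp_rot: [[0.686, 0.727, -0.009], [0.727, -0.686, -0.002], [-0.007, -0.005, -1.0]]
force: [0.4, -0.6, 0.1]
width: 56.7
[ 56.9  28.  -18.   99.6  10.8  54.3  -8.9]
```

```bash
python3 -m creep '[{"offset":[0.3,1,0],"turn":1,"claw":255},{"offset":[0.3,1,0],"turn":1,"claw":255},{"offset":[0.3,1,0],"turn":1,"claw":255},{"offset":[0.3,1,0],"turn":1,"claw":255},{"offset":[0.3,1,0],"turn":1,"claw":255}]' 15; python3 -m creep '[{"offset":[0.3,0.8,0],"turn":1,"claw":255},{"offset":[0.3,0.8,0],"turn":1,"claw":255},{"offset":[0.3,0.8,0],"turn":1,"claw":255},{"offset":[0.3,0.8,0],"turn":1,"claw":255},{"offset":[0.3,0.8,0],"turn":1,"claw":255}]' 15; python3 -m creep '[{"offset":[0,0.6,0],"turn":1,"claw":255},{"offset":[0,0.5,0],"turn":1,"claw":255},{"offset":[0,0.5,0],"turn":1,"claw":255},{"offset":[0,0.5,0],"turn":1,"claw":255},{"offset":[0,0.5,0],"turn":1,"claw":255}]' 15;python3 -c "
from bench import telemetry as t;s=t.state();print(s['joints'].round(1))"
```

```text
t: 1.28
tcp_pos: [387.8, -255.6, 333.8]
tcp_rot: [[0.329, 0.944, 0.004], [0.944, -0.329, -0.011], [-0.009, 0.008, -1.0]]
force: [0.5, -0.9, 0.9]
width: 23.5
t: 1.7
tcp_pos: [434.1, -127.7, 335.5]
tcp_rot: [[-0.088, 0.996, 0.011], [0.996, 0.088, -0.01], [-0.011, 0.01, -1.0]]
force: [1.0, 0.4, -0.0]
width: 0.7
t: 2.12
tcp_pos: [436.4, -42.3, 336.9]
tcp_rot: [[-0.492, 0.871, 0.019], [0.871, 0.492, -0.002], [-0.011, 0.015, -1.0]]
force: [-0.2, -0.8, 0.6]
width: 0.7
[ 29.1  22.3 -42.  113.3  19.7  50.4   6.2]
```

```bash
R='{"offset":[0,0.25,0],"turn":1,"claw":255}'; python3 -m creep '[{"offset":[0,0.25,0],"turn":1,"claw":255},{"offset":[0,0.25,0],"turn":1,"claw":255},{"offset":[0,0.25,0],"turn":1,"claw":255},{"offset":[0,0.25,0],"turn":1,"claw":255},{"offset":[0,0.25,0],"turn":1,"claw":255}]' ; python3 -m creep '[{"offset":[0,0,0],"turn":1,"claw":255},{"offset":[0,0,0],"turn":1,"claw":255},{"offset":[0,0,0],"turn":1,"claw":255},{"offset":[0,0,0],"turn":1,"claw":255},{"offset":[0,0,0],"turn":1,"claw":255}]'; python3 -m creep '[{"offset":[0,0,0],"turn":1,"claw":255},{"offset":[0,0,0],"turn":1,"claw":255},{"offset":[0,0,0],"turn":1,"claw":255},{"offset":[0,0,0],"turn":1,"claw":255},{"offset":[0,0,0],"turn":1,"claw":255}]';python3 - <<'E'
from bench import telemetry as t,cams
import cv2
s=t.state();print(s['joints'].round(1))
c=cams.camera("wrist");cv2.imwrite("pics/w1.png",c["image"][:,:,::-1])
c=cams.camera("top");cv2.imwrite("pics/t1.png",c["image"][:,:,::-1])
E
```

```text
t: 2.53
tcp_pos: [436.4, -0.6, 338.1]
tcp_rot: [[-0.807, 0.591, 0.021], [0.591, 0.807, 0.006], [-0.013, 0.017, -1.0]]
force: [-0.2, 0.2, -0.6]
width: 0.5
t: 2.95
tcp_pos: [436.4, 1.5, 339.2]
tcp_rot: [[-0.978, 0.206, 0.019], [0.207, 0.978, 0.014], [-0.016, 0.017, -1.0]]
force: [0.5, 0.0, -0.7]
width: 0.6
t: 3.37
tcp_pos: [436.5, 0.7, 339.8]
tcp_rot: [[-0.978, -0.209, 0.014], [-0.209, 0.978, 0.019], [-0.017, 0.015, -1.0]]
force: [-0.0, -0.2, 0.3]
width: 0.7
[ 36.8  28.2 -63.9 112.6  29.8  56.7  61.1]
```

View pics/w1.png

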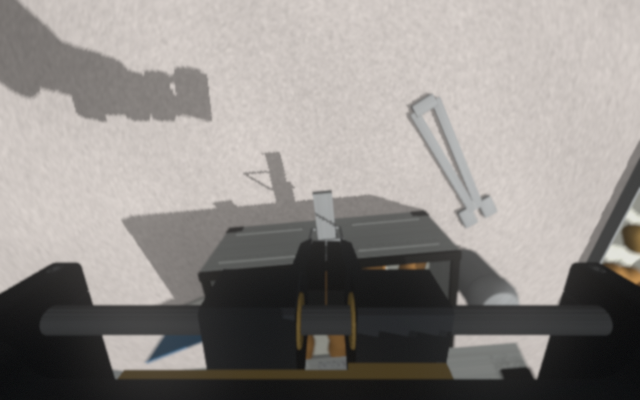

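```bash
python3 -m creep '[{"offset":[0.9,0.2,0],"turn":0.9,"claw":255},{"offset":[1,0.25,0],"turn":0,"claw":255},{"offset":[1,0.25,0],"turn":0,"claw":255},{"offset":[1,0.3,0],"turn":0,"claw":255},{"offset":[1,0.3,-0.2],"turn":0,"claw":255}]' ; python3 -m creep '[{"offset":[0.5,0.1,-0.4],"turn":0,"claw":255},{"offset":[0,0,-0.4],"turn":0,"claw":255},{"offset":[0,0,-0.2],"turn":0,"claw":255},{"offset":[0,0,-0.1],"turn":0,"claw":255},{"offset":[0,0,0],"turn":0,"claw":255}]';python3 - <<'E'
from bench import telemetry as t,cams
import cv2
s=t.state();print(s['joints'].round(1))
c=cams.camera("side");cv2.imwrite("pics/s2.png",c["image"][:,:,::-1])
c=cams.camera("top");cv2.imwrite("pics/t2.png",c["image"][:,:,::-1])
E
```

```text
t: 3.88
tcp_pos: [583.2, 36.4, 333.8]
tcp_rot: [[-0.965, -0.263, 0.008], [-0.263, 0.965, 0.01], [-0.01, 0.007, -1.0]]
force: [0.5, -0.7, 0.3]
width: 0.8
t: 4.3
tcp_pos: [602.2, 41.9, 297.5]
tcp_rot: [[-0.967, -0.253, 0.009], [-0.253, 0.967, 0.012], [-0.011, 0.009, -1.0]]
force: [0.5, -0.0, 0.2]
width: 0.4
[ 21.1  43.7 -56.   89.9  38.2  66.6  61.9]
```

View pics/s2.png

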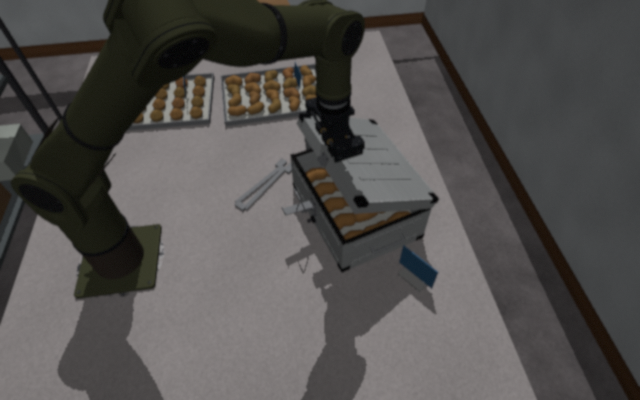

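```bash
for i in 1; do python3 -m creep '[{"offset":[0,0,-0.15],"turn":0,"claw":255},{"offset":[0,0,-0.15],"turn":0,"claw":255},{"offset":[0,0,-0.15],"turn":0,"claw":255},{"offset":[0,0,-0.15],"turn":0,"claw":255},{"offset":[0,0,-0.15],"turn":0,"claw":255}]'; python3 -m creep '[{"offset":[0,0,-0.15],"turn":0,"claw":255},{"offset":[0,0,-0.15],"turn":0,"claw":255},{"offset":[0,0,-0.15],"turn":0,"claw":255},{"offset":[0,0,-0.15],"turn":0,"claw":255},{"offset":[0,0,-0.15],"turn":0,"claw":255}]'; done
```

```text
t: 4.82
tcp_pos: [601.9, 41.1, 277.9]
tcp_rot: [[-0.968, -0.252, 0.014], [-0.252, 0.968, 0.011], [-0.017, 0.007, -1.0]]
force: [-0.1, -0.0, 2.3]
width: 0.4
t: 5.23
tcp_pos: [601.5, 40.8, 252.4]
tcp_rot: [[-0.968, -0.252, 0.013], [-0.252, 0.968, 0.01], [-0.016, 0.007, -1.0]]
force: [-0.4, -0.1, 1.5]
width: 0.6
```

```bash
python3 -m creep '[{"offset":[0,0,-0.25],"turn":0,"claw":255},{"offset":[0,0,-0.25],"turn":0,"claw":255},{"offset":[0,0,-0.25],"turn":0,"claw":255},{"offset":[0,0,-0.25],"turn":0,"claw":255},{"offset":[0,0,-0.2],"turn":0,"claw":255}]'; python3 -m creep '[{"offset":[0,0,-0.1],"turn":0,"claw":255},{"offset":[0,0,-0.1],"turn":0,"claw":255},{"offset":[0,0,-0.05],"turn":0,"claw":255},{"offset":[0,0,-0.05],"turn":0,"claw":255},{"offset":[0,0,-0.05],"turn":0,"claw":255}]'
```

```text
t: 5.65
tcp_pos: [601.2, 40.7, 212.2]
tcp_rot: [[-0.968, -0.252, 0.012], [-0.252, 0.968, 0.01], [-0.015, 0.007, -1.0]]
force: [-0.1, -0.1, 0.8]
width: 0.5
t: 6.07
tcp_pos: [600.2, 40.4, 198.6]
tcp_rot: [[-0.968, -0.252, 0.009], [-0.252, 0.968, 0.01], [-0.011, 0.007, -1.0]]
force: [-0.4, 0.1, 0.8]
width: 0.3
```

```bash
python3 -m creep '[{"offset":[0,0,-0.05],"turn":0,"claw":255},{"offset":[0,0,-0.05],"turn":0,"claw":255},{"offset":[0,0,-0.05],"turn":0,"claw":255},{"offset":[0,0,-0.05],"turn":0,"claw":255},{"offset":[0,0,-0.05],"turn":0,"claw":255}]'; python3 -m creep '[{"offset":[0,0,-0.03],"turn":0,"claw":255},{"offset":[0,0,-0.03],"turn":0,"claw":255},{"offset":[0,0,-0.03],"turn":0,"claw":255},{"offset":[0,0,-0.03],"turn":0,"claw":255},{"offset":[0,0,-0.03],"turn":0,"claw":255}]'
```

```text
t: 6.48
tcp_pos: [600.4, 40.4, 193.8]
tcp_rot: [[-0.968, -0.252, 0.011], [-0.251, 0.968, 0.008], [-0.013, 0.005, -1.0]]
force: [-4.5, -2.5, 15.2]
width: 0.5
t: 6.9
tcp_pos: [600.3, 40.5, 194.0]
tcp_rot: [[-0.968, -0.251, 0.014], [-0.251, 0.968, 0.006], [-0.015, 0.002, -1.0]]
force: [-2.0, -0.8, 7.3]
width: 0.3
```

```bash
python3 -m creep '[{"offset":[0,0,0.4],"turn":0.4,"claw":255},{"offset":[0,0,0.8],"turn":0.4,"claw":100},{"offset":[-0.5,-0.1,0.6],"turn":0,"claw":0},{"offset":[-0.8,-0.2,0.2],"turn":0,"claw":0},{"offset":[-0.8,-0.2,0],"turn":0,"claw":0}]'; python3 -m creep '[{"offset":[-0.8,-0.2,0],"turn":0,"claw":0},{"offset":[-0.2,-0.1,0],"turn":0,"claw":0},{"offset":[0,0,0],"turn":0,"claw":0},{"offset":[0,0,0],"turn":0,"claw":0},{"offset":[0,0,0],"turn":0,"claw":0}]'
python3 - <<'E'
from bench import telemetry as t,cams
import cv2,pickle
s=t.state();print(s['joints'].round(1),s['tcp_pos'])
d={n:cams.camera(n) for n in("wrist","side","top")};pickle.dump(d,open('c3.pkl','wb'))
for n in d: cv2.imwrite(f"pics/{n}3.png",d[n]["image"][:,:,::-1])
E
```

```text
t: 7.32
tcp_pos: [540.5, 27.7, 255.7]
tcp_rot: [[-0.949, -0.314, 0.02], [-0.314, 0.949, 0.012], [-0.023, 0.005, -1.0]]
force: [0.8, -0.2, -0.4]
width: 25.0
t: 7.73
tcp_pos: [508.4, 17.4, 257.0]
tcp_rot: [[-0.949, -0.315, 0.023], [-0.315, 0.949, 0.01], [-0.026, 0.002, -1.0]]
force: [0.0, -0.0, 0.1]
width: 58.2
[ 27.   39.7 -57.3 109.3  42.1  53.2  57.8] [508.43310315  17.44593678 257.0027715 ]
```

View pics/wrist3.png

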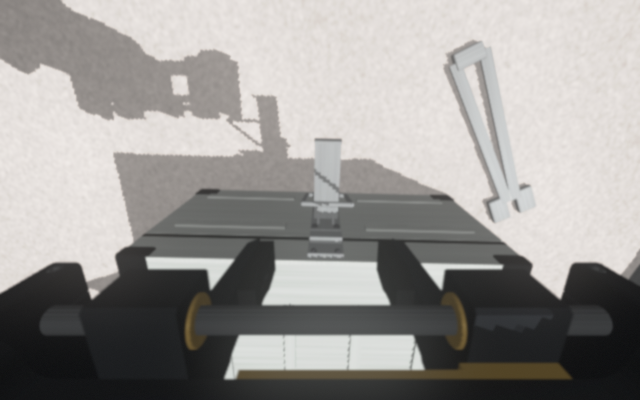

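View pics/side3.png

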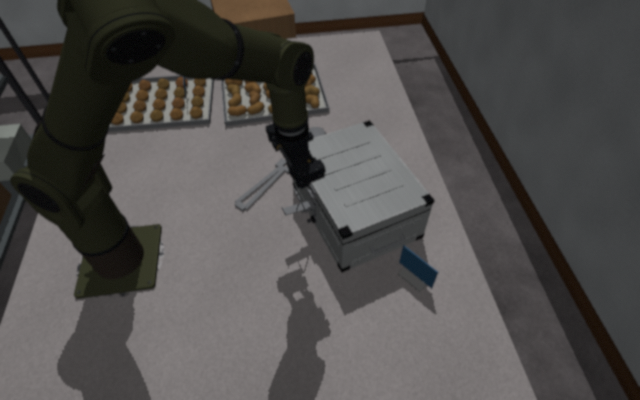

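```bash
python3 - <<'E'
import cv2
b=cv2.imread('pics/wrist3.png')
cv2.imwrite('pics/w3z.png',cv2.resize(b[130:280,260:400],None,fx=4,fy=4,interpolation=cv2.INTER_CUBIC))
cv2.imwrite('pics/w3y.png',cv2.resize(b[170:290,110:530],None,fx=1.9,fy=1.9,interpolation=cv2.INTER_CUBIC))
E
```

```text
(no output)
```

View pics/w3z.png

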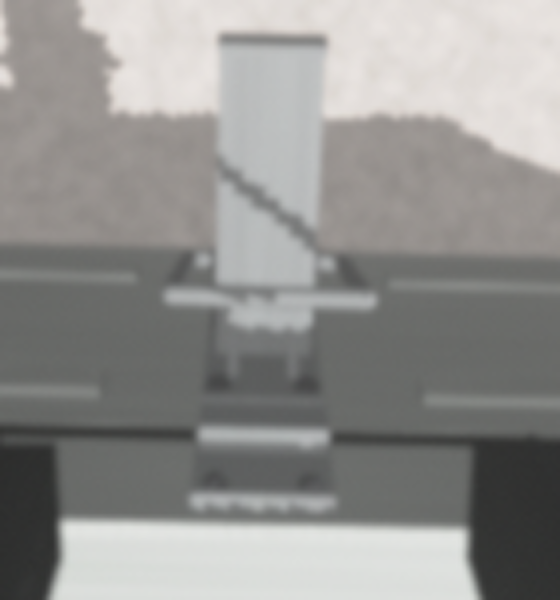

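View pics/w3y.png

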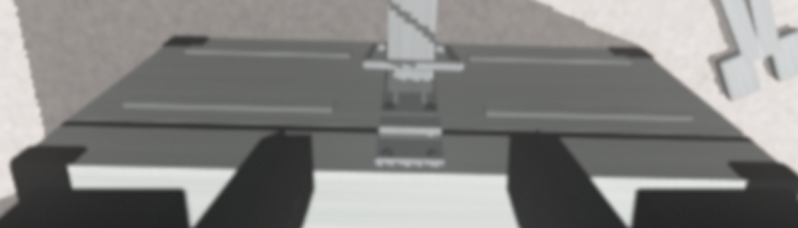

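```bash
cat > fit3.py <<'E'
from m import *
import pickle
d=pickle.load(open('c3.pkl','rb'));W=d['wrist']
ph=.0128
B=lambda *P:(lambda p:np.array(P,float)); L=lambda *P:(lambda p:lid2b(ph,P)[0])
obs=[((301.25,204.25),lambda p:bbar(p[3],p[4],-21)),((354,205),lambda p:bbar(p[3],p[4],21)),
((314.5,139.7),lambda p:lev(p[3],75,17,-12)),((341.75,140),lambda p:lev(p[3],75,17,12)),
((309.5,239),L(-141.5,-14,155)),((342.5,239),L(-141.5,14,155)),((308,255),L(-133,-14,167)),((343.75,255),L(-133,14,167)),
((325,260.5),L(-130,0,174)),
((196.8,190),B(-130,-170,0)),((451,196.3),B(-130,170,0)),((144,234.7),B(-130,-170,139)),((504.7,242.6),B(-130,170,139))]
def f(p): return np.concatenate([(proj(W,box2w(p,g(p)))[0]-uv)*(0.6 if i>8 else 1)*([0,1] if i==8 else [1,1]) for i,(uv,g) in enumerate(obs)])
s=least_squares(f,[674,65,.286,1.7,.25],x_scale=[100,100,.1,.1,.1],loss='soft_l1');p=s.x
print(p);print(f(p).reshape(-1,2).round(1))
np.save('p3.npy',p)
for n,P in(('keeper',lid2b(ph,(-138,0,151))[0]),('bar',bbar(p[3],p[4])),('lp',(-146,0,105)),('bpiv',bpiv(p[3]))): print(n,np.round(P,1),box2w(p,P).round(1))
E
python3 fit3.py
```

```text
[6.74485110e+02 6.98632773e+01 2.95246656e-01 1.57621130e+00
 2.09597820e-01]
[[-0.6 -0.2]
 [ 0.   0.2]
 [ 0.3 -0.2]
 [-0.1  0.2]
 [ 0.5 -0.8]
 [-0.3 -0.1]
 [ 1.2 -1. ]
 [-1.2 -0.3]
 [ 0.   1.6]
 [ 3.6  0.2]
 [-2.6 -0.2]
 [ 0.2  0.7]
 [-0.1  0.6]]
keeper [-137.8    0.   154.4] [[542.7  29.8 154.4]]
bar [-177.3    0.   170.6] [[504.9  18.3 170.6]]
lp [-146    0  105] [[534.8  27.4 105. ]]
bpiv [-163.8    0.   107.4] [[517.7  22.2 107.4]]
```

```bash
python3 -m creep '[{"offset":[-0.26,-0.01,0],"turn":-0.3,"claw":0},{"offset":[0,0,-0.5],"turn":0,"claw":0},{"offset":[0,0,-0.5],"turn":0,"claw":0},{"offset":[0,0,-0.5],"turn":0,"claw":0},{"offset":[0,0,-0.2],"turn":0,"claw":0}]'
python3 -m creep '[{"offset":[0,0,0],"turn":0,"claw":0},{"offset":[0,0,0],"turn":0,"claw":0},{"offset":[0,0,0],"turn":0,"claw":0},{"offset":[0,0,0],"turn":0,"claw":0},{"offset":[0,0,0],"turn":0,"claw":0}]'
cat > snap.py <<'E'
import sys,cv2,pickle
from m import *
from bench import telemetry as t,cams
k=sys.argv[1];ns=sys.argv[2:] or ["wrist"]
s=t.state();d={n:cams.camera(n) for n in ns};d['state']=s;pickle.dump(d,open(f'c{k}.pkl','wb'))
for n in ns: cv2.imwrite(f"pics/{n}{k}.png",d[n]["image"][:,:,::-1])
p=np.load('p3.npy');c,sn=np.cos(p[2]),np.sin(p[2]);q=s['tcp_pos']-[p[0],p[1],0]
print('t',s['t'],'TCP in box',np.round([c*q[0]+sn*q[1],-sn*q[0]+c*q[1],q[2]],1),'yaw err deg',np.degrees(np.arctan2(-s['tcp_rot'][1,0],-s['tcp_rot'][0,0])-p[2]).round(2),'F box',np.round([c*s['force'][0]+sn*s['force'][1],-sn*s['force'][0]+c*s['force'][1],s['force'][2]],1),'w',s['width'].round(1))
E
python3 snap.py 4
```

```text
t: 8.3
tcp_pos: [505.2, 20.1, 205.1]
tcp_rot: [[-0.956, -0.29, 0.03], [-0.29, 0.957, 0.015], [-0.033, 0.006, -0.999]]
force: [0.1, -0.1, -0.3]
width: 87.9
t: 8.72
tcp_pos: [506.7, 21.5, 205.3]
tcp_rot: [[-0.956, -0.291, 0.03], [-0.29, 0.957, 0.017], [-0.033, 0.007, -0.999]]
force: [-0.3, 0.3, -0.8]
width: 88.1Traceback (most recent call last):
  File "snap.py", line 8, in <module>
    print('t',s['t'],'TCP in box',np.round([c*q[0]+sn*q[1],-sn*q[0]+c*q[1],q[2]],1),'yaw err deg',np.degrees(np.arctan2(-s['tcp_rot'][1,0],-s['tcp_rot'][0,0])-p[2]).round(2),'F box',np.round([c*s['force'][0]+sn*s['force'][1],-sn*s['force'][0]+c*s['force'][1],s['force'][2]],1),'w',s['width'].round(1))
                                                                                                                                                                                                                                                                                         ^^^^^^^^^^^^^^^^
AttributeError: 'float' object has no attribute 'round'
```

View pics/wrist4.png

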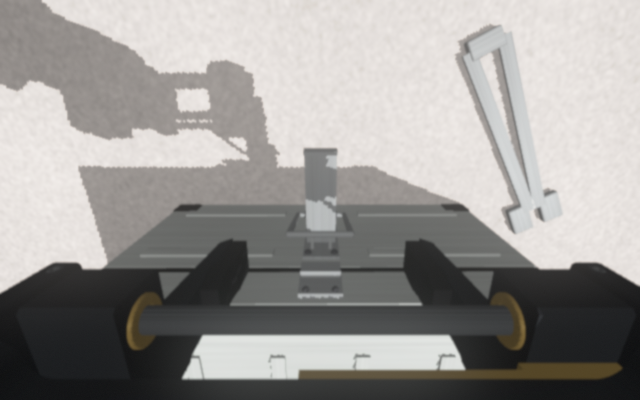

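```bash
sed -i "s/s\['width'\].round(1)/round(s['width'],1)/" snap.py
python3 -m creep '[{"offset":[-0.25,-0.2,0],"turn":0,"claw":0},{"offset":[0,0,-0.3],"turn":0,"claw":0},{"offset":[0,0,-0.3],"turn":0,"claw":0},{"offset":[0,0,-0.3],"turn":0,"claw":0},{"offset":[0,0,-0.2],"turn":0,"claw":0}]'
python3 snap.py 5
```

```text
t: 9.18
tcp_pos: [499.2, 14.3, 171.5]
tcp_rot: [[-0.957, -0.29, 0.034], [-0.289, 0.957, 0.016], [-0.037, 0.006, -0.999]]
force: [0.2, 0.1, -0.5]
width: 87.8
t 9.1833 TCP in box [-183.9   -2.1  171.5] yaw err deg -0.1 F box [ 0.2  0.  -0.5] w 87.8
```

View pics/wrist5.png

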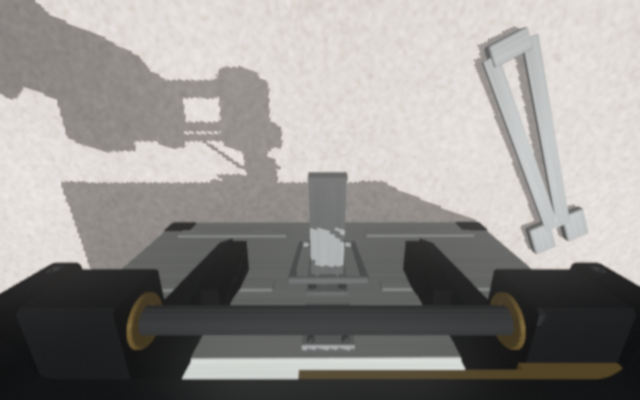

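```bash

python3 -m creep '[{"offset":[0.03,0.07,-0.16],"turn":0,"claw":0},{"offset":[0,0,0],"turn":0,"claw":0},{"offset":[0,0,0],"turn":0,"claw":100},{"offset":[0,0,0],"turn":0,"claw":110},{"offset":[0,0,0],"turn":0,"claw":110}]' 10
python3 snap.py 6
```

```text
t: 9.65
tcp_pos: [499.3, 17.3, 163.9]
tcp_rot: [[-0.956, -0.291, 0.03], [-0.29, 0.957, 0.017], [-0.034, 0.007, -0.999]]
force: [-0.1, -0.4, -0.0]
width: 70.2
t 9.65 TCP in box [-182.9    0.7  163.9] yaw err deg -0.02 F box [-0.3 -0.4 -0. ] w 70.2
```

View pics/wrist6.png

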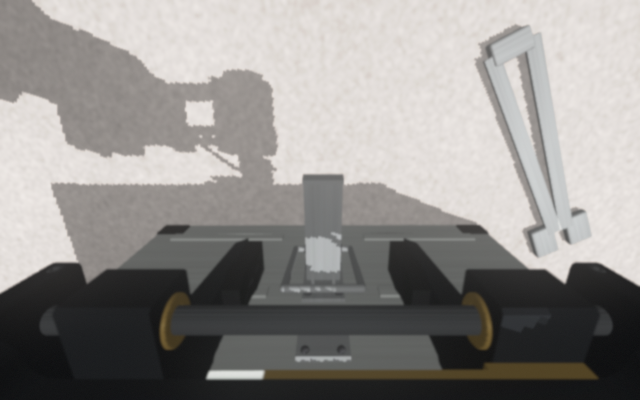

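```bash

python3 -m creep '[{"offset":[0,0,0],"turn":0,"claw":255},{"offset":[0,0,0],"turn":0,"claw":255},{"offset":[0,0,0],"turn":0,"claw":255},{"offset":[0,0,0],"turn":0,"claw":255},{"offset":[0,0,0],"turn":0,"claw":255}]' 12
python3 snap.py 7
```

```text
t: 10.12
tcp_pos: [500.0, 16.0, 164.7]
tcp_rot: [[-0.957, -0.29, 0.032], [-0.289, 0.957, 0.015], [-0.035, 0.005, -0.999]]
force: [-0.2, 0.9, -0.6]
width: 41.3
t 10.1167 TCP in box [-182.6   -0.7  164.7] yaw err deg -0.09 F box [ 0.1  0.9 -0.6] w 41.3
```

View pics/wrist7.png

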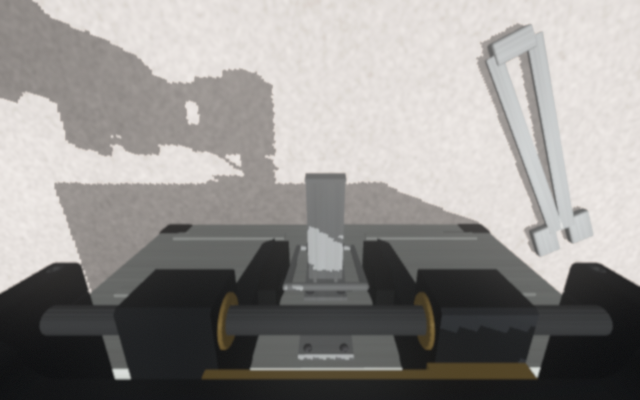

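```bash

python3 -m creep '[{"offset":[0.1,0.03,0],"turn":0,"claw":255},{"offset":[0.2,0.06,-0.02],"turn":0,"claw":255},{"offset":[0.2,0.06,-0.02],"turn":0,"claw":255},{"offset":[0.15,0.05,-0.02],"turn":0,"claw":255},{"offset":[0.1,0.03,0],"turn":0,"claw":255}]' 12
python3 snap.py 8
```

```text
t: 10.58
tcp_pos: [521.7, 22.4, 162.6]
tcp_rot: [[-0.957, -0.289, 0.027], [-0.289, 0.957, 0.011], [-0.029, 0.003, -1.0]]
force: [-2.2, -1.2, -1.6]
width: 41.4
t 10.5833 TCP in box [-160.    -0.9  162.6] yaw err deg -0.1 F box [-2.5 -0.5 -1.6] w 41.4
```

View pics/wrist8.png

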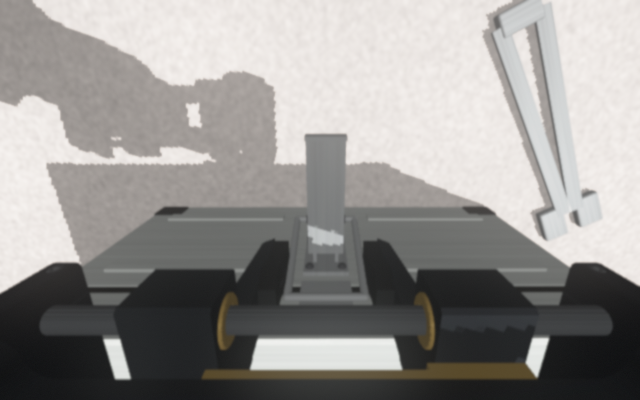

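```bash
cat > barfit.py <<'E'
import sys,pickle
from m import *
k,tv,bv=sys.argv[1],float(sys.argv[2]),float(sys.argv[3])
p=np.load('p3.npy')[:3];d=pickle.load(open(f'c{k}.pkl','rb'));W=d['wrist']
f=lambda q:[proj(W,box2w(p,lev(q[0],75,17)))[0][1]-tv,proj(W,box2w(p,bbar(q[0],q[1])))[0][1]-bv]
s=least_squares(f,[1.5,0]);a,l=s.x;q=d['state']['tcp_pos']-[p[0],p[1],0];c,sn=np.cos(p[2]),np.sin(p[2])
tb=np.array([c*q[0]+sn*q[1],-sn*q[0]+c*q[1],q[2]])
print('lever',a,'lean',l,'bar',bbar(a,l).round(1),'bar-TCP',(bbar(a,l)-tb).round(1),s.fun)
E
python3 - <<'E'
import cv2
for k in(7,8):
    b=cv2.imread(f'pics/wrist{k}.png')
    cv2.imwrite(f'pics/w{k}z.png',cv2.resize(b[120:320,270:380],None,fx=3,fy=3,interpolation=cv2.INTER_CUBIC))
E
```

```text
(no output)
```

View pics/w7z.png

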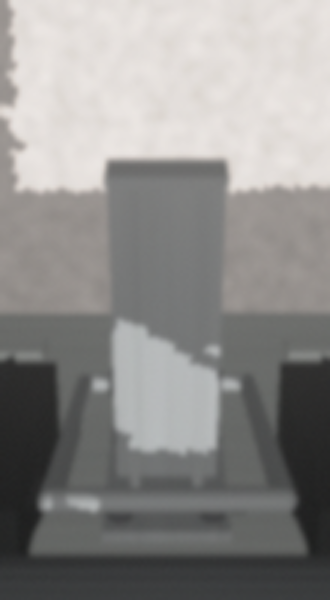

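View pics/w8z.png

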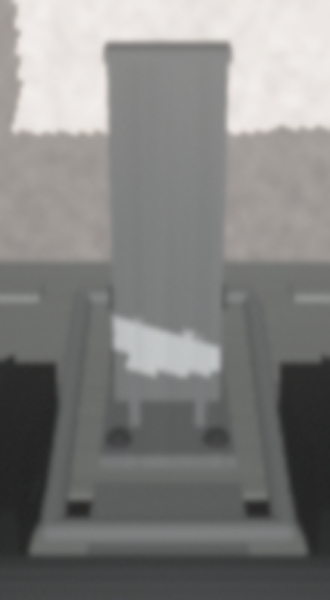

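```bash
python3 barfit.py 7 173.5 286.7; python3 barfit.py 8 134.5 298.3
```

```text
lever 1.5452442322525577 lean 0.19717628838844845 bar [-176.6    0.   170.3] bar-TCP [6.  0.7 5.5] [-2.84217094e-14 -5.68434189e-14]
lever 1.4853784119600058 lean -0.264185587973259 bar [-147.1    0.   168.2] bar-TCP [12.9  0.9  5.6] [0. 0.]
```

```bash

python3 -m creep '[{"offset":[0.08,0.02,-0.02],"turn":0,"claw":255},{"offset":[0.08,0.02,-0.02],"turn":0,"claw":255},{"offset":[0.06,0.02,-0.02],"turn":0,"claw":255},{"offset":[0.05,0.015,-0.02],"turn":0,"claw":255},{"offset":[0,0,0],"turn":0,"claw":255}]' 12
python3 snap.py 9; python3 - <<'E'
import cv2
for k in(9,):
    b=cv2.imread(f'pics/wrist{k}.png')
    cv2.imwrite(f'pics/w{k}z.png',cv2.resize(b[100:310,270:380],None,fx=2.8,fy=2.8,interpolation=cv2.INTER_CUBIC))
E
```

```text
t: 11.05
tcp_pos: [531.0, 25.2, 159.4]
tcp_rot: [[-0.957, -0.289, 0.026], [-0.289, 0.957, 0.012], [-0.029, 0.004, -1.0]]
force: [-1.1, -1.6, 1.1]
width: 41.1
t 11.05 TCP in box [-150.2   -1.   159.4] yaw err deg -0.1 F box [-1.5 -1.3  1.1] w 41.1
```

View pics/w9z.png

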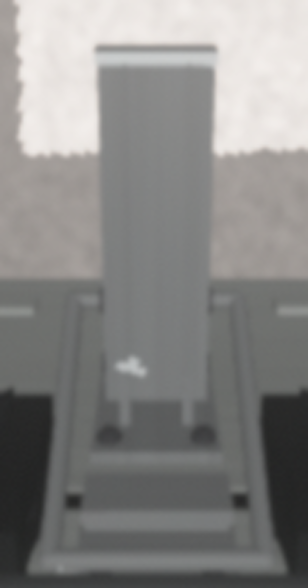

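```bash
python3 barfit.py 9 117 300;  python3 - <<'E'
import pickle
from m import *
p=np.load('p3.npy');W=pickle.load(open('c9.pkl','rb'))['wrist']
for P in [(-143,0,155),(-140,0,155),(-134,0,167)]: print(P,proj(W,box2w(p,lid2b(.0128,P))))
E
```

```text
lever 1.455523029061923 lean -0.4722555810571225 bar [-134.6    0.   162.8] bar-TCP [15.7  1.   3.4] [-9.94759830e-14 -5.68434189e-12]
(-143, 0, 155) [[326.91862354 281.62521179]]
(-140, 0, 155) [[326.91686016 286.40727926]]
(-134, 0, 167) [[327.12190053 311.83874914]]
```

```bash

python3 -m creep '[{"offset":[0,0,-0.04],"turn":0,"claw":255},{"offset":[0,0,-0.04],"turn":0,"claw":255},{"offset":[0,0,-0.04],"turn":0,"claw":255},{"offset":[0,0,-0.04],"turn":0,"claw":255},{"offset":[0,0,-0.02],"turn":0,"claw":255}]' 12
cat > z.sh <<'E'
python3 snap.py $1; python3 - <<P
import cv2
b=cv2.imread('pics/wrist$1.png')
cv2.imwrite('pics/w$1z.png',cv2.resize(b[100:310,250:400],None,fx=2.8,fy=2.8,interpolation=cv2.INTER_CUBIC))
P
E
bash z.sh 10
```

```text
t: 11.52
tcp_pos: [532.7, 25.8, 155.1]
tcp_rot: [[-0.957, -0.289, 0.031], [-0.289, 0.957, 0.013], [-0.033, 0.003, -0.999]]
force: [-2.0, -0.8, 3.6]
width: 41.4
t 11.5167 TCP in box [-148.5   -0.9  155.1] yaw err deg -0.09 F box [-2.1 -0.2  3.6] w 41.4
```

View pics/w10z.png

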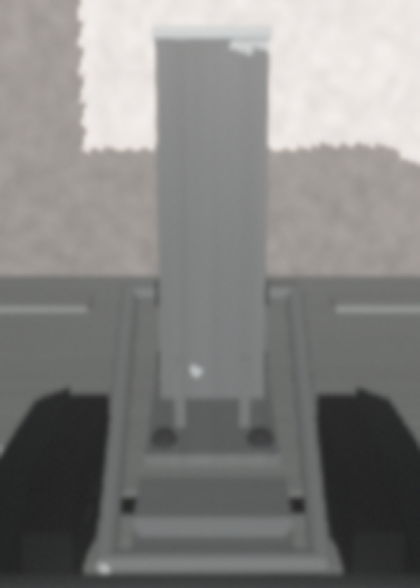

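```bash
python3 barfit.py 10 109.5 304
python3 -m creep '[{"offset":[-0.02,-0.005,-0.05],"turn":0,"claw":255},{"offset":[-0.02,0,-0.05],"turn":0,"claw":255},{"offset":[-0.02,0,-0.05],"turn":0,"claw":255},{"offset":[-0.02,0,-0.05],"turn":0,"claw":255},{"offset":[0,0,0],"turn":0,"claw":255}]' 12
bash z.sh 11
```

```text
lever 1.2895360994120297 lean -0.5793243585673148 bar [-128.4    0.   156.4] bar-TCP [20.1  0.9  1.3] [ 2.45493433e+00 -1.77555250e-05]
t: 11.98
tcp_pos: [532.6, 25.8, 149.3]
tcp_rot: [[-0.957, -0.289, 0.036], [-0.289, 0.957, 0.014], [-0.039, 0.003, -0.999]]
force: [-0.2, -0.6, 1.8]
width: 41.3
t 11.9833 TCP in box [-148.5   -0.9  149.3] yaw err deg -0.12 F box [-0.4 -0.6  1.8] w 41.3
```

View pics/w11z.png

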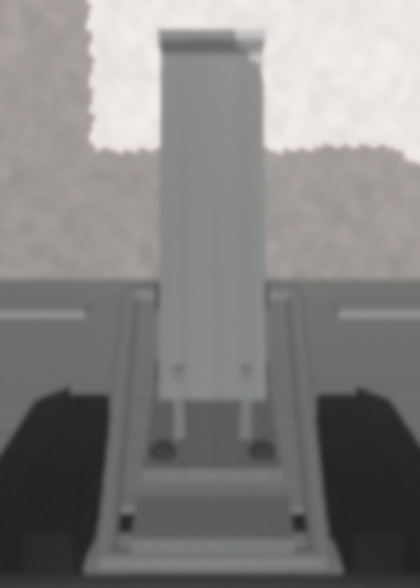

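```bash

python3 -m creep '[{"offset":[-0.01,0,-0.05],"turn":0,"claw":255},{"offset":[-0.01,0,-0.05],"turn":0,"claw":255},{"offset":[0,0,-0.04],"turn":0,"claw":255},{"offset":[0,0,-0.04],"turn":0,"claw":255},{"offset":[0,0,0],"turn":0,"claw":255}]' 12
bash z.sh 12; python3 snap.py 12b side top; python3 - <<'E'
import cv2
b=cv2.imread('pics/side12b.png')
cv2.imwrite('pics/s12z.png',cv2.resize(b[150:250,270:370],None,fx=5,fy=5,interpolation=cv2.INTER_CUBIC))
E
```

```text
t: 12.45
tcp_pos: [533.0, 26.0, 147.2]
tcp_rot: [[-0.957, -0.289, 0.041], [-0.289, 0.957, 0.012], [-0.042, -0.001, -0.999]]
force: [0.7, -1.6, -0.8]
width: 41.3
t 12.45 TCP in box [-148.1   -0.8  147.2] yaw err deg -0.13 F box [ 0.2 -1.7 -0.8] w 41.3
t 12.5 TCP in box [-148.1   -0.8  147.1] yaw err deg -0.13 F box [-1.7 -2.2  6.9] w 41.3
```

View pics/w12z.png

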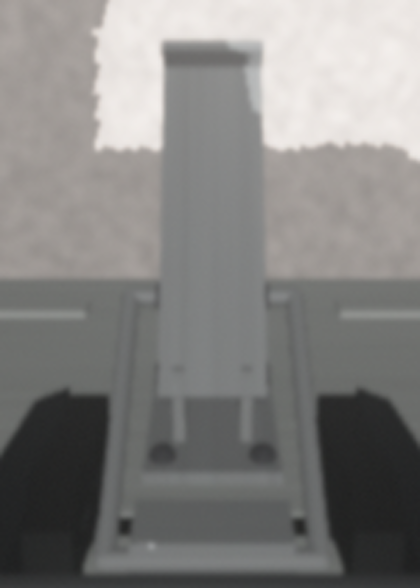

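View pics/s12z.png

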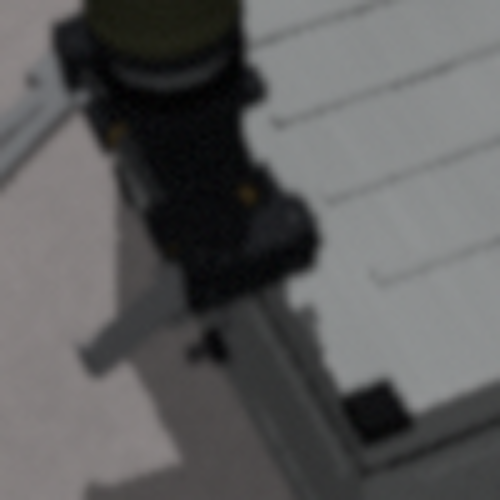

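```bash
python3 - <<'E'
import pickle
from m import *
p=np.load('p3.npy');W=pickle.load(open('c12.pkl','rb'))['wrist'];S=pickle.load(open('c12b.pkl','rb'))['side']
for a in(.7,.8,.9,1,1.1,1.2,1.3,1.4):
    print(a,'side face end',proj(S,box2w(p,[lev(a,75,8,-12)[:],lev(a,75,17,0)])).round(1).tolist(),'wrist',proj(W,box2w(p,[lev(a,75,17,0),lev(a,75,8,0)]))[:,1].round(1), 'piv',proj(W,box2w(p,bpiv(a)+[0,15,0])).round(1))
for P in [(-143,0,155),(-140,0,155),(-138,0,151),(-138,0,153),(-138,0,159)]: print(P,proj(W,box2w(p,lid2b(.0128,P)))[0].round(1))
for r,o in((0,8),(10,8)): print([proj(W,box2w(p,lev(a,r,o)))[0].round(1) for a in(.7,1,1.3)])
E
```

```text
0.7 side face end [[294.1, 225.9], [290.0, 222.3]] wrist [129.7 138. ] piv [[348.8 209.1]]
0.8 side face end [[292.3, 225.3], [288.4, 221.6]] wrist [124.5 132.4] piv [[349.  208.3]]
0.9 side face end [[290.7, 224.6], [287.0, 220.6]] wrist [120.  127.3] piv [[349.2 207.7]]
1 side face end [[289.3, 223.7], [285.7, 219.5]] wrist [116.3 122.8] piv [[349.4 207.4]]
1.1 side face end [[288.0, 222.6], [284.7, 218.2]] wrist [113.6 119.1] piv [[349.6 207.4]]
1.2 side face end [[287.0, 221.4], [284.0, 216.8]] wrist [111.9 116.4] piv [[349.8 207.7]]
1.3 side face end [[286.3, 220.0], [283.5, 215.2]] wrist [111.4 114.6] piv [[350.1 208.2]]
1.4 side face end [[285.7, 218.5], [283.3, 213.5]] wrist [112.4 114.1] piv [[350.3 209.1]]
(-143, 0, 155) [326.8 293.3]
(-140, 0, 155) [326.8 298.3]
(-138, 0, 151) [326.8 296.1]
(-138, 0, 153) [326.8 298.8]
(-138, 0, 159) [326.9 307.5]
[array([326.5, 230.3]), array([326.5, 234. ]), array([326.5, 237.9])]
[array([326.5, 215.9]), array([326.5, 218.1]), array([326.5, 222. ])]
```

```bash

python3 -m creep '[{"offset":[0,0,-0.05],"turn":0,"claw":255},{"offset":[0,0,-0.06],"turn":0,"claw":255},{"offset":[0,0,-0.07],"turn":0,"claw":255},{"offset":[0,0,-0.07],"turn":0,"claw":255},{"offset":[0,0,-0.07],"turn":0,"claw":255}]' 16
bash z.sh 13
```

```text
t: 13.02
tcp_pos: [533.4, 26.2, 145.7]
tcp_rot: [[-0.956, -0.288, 0.048], [-0.288, 0.958, 0.006], [-0.047, -0.009, -0.999]]
force: [-5.8, -4.8, 23.8]
width: 41.4
t 13.0167 TCP in box [-147.7   -0.8  145.7] yaw err deg -0.15 F box [-7.  -2.9 23.8] w 41.4
```

View pics/w13z.png

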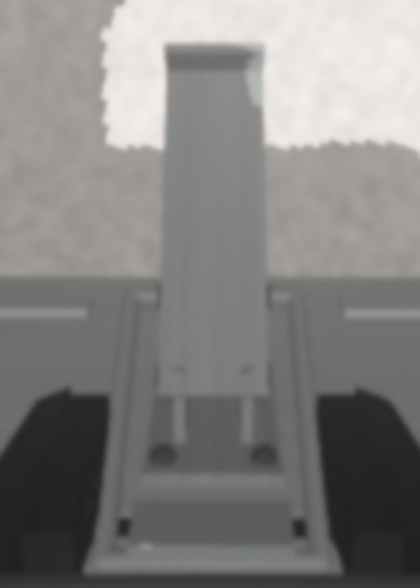

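```bash

python3 -m creep '[{"offset":[0,0,-0.02],"turn":0,"claw":255},{"offset":[0,0,-0.02],"turn":0,"claw":255},{"offset":[0,0,-0.02],"turn":0,"claw":200},{"offset":[0,0,0],"turn":0,"claw":0},{"offset":[0,0,0],"turn":0,"claw":0}]' 16
python3 -m creep '[{"offset":[0,0,0],"turn":0,"claw":0},{"offset":[0,0,0],"turn":0,"claw":0},{"offset":[0,0,0],"turn":0,"claw":0},{"offset":[-0.1,-0.03,0],"turn":0,"claw":0},{"offset":[-0.1,-0.03,0],"turn":0,"claw":0}]' 16
bash z.sh 14
```

```text
t: 13.48
tcp_pos: [532.7, 26.7, 145.8]
tcp_rot: [[-0.956, -0.288, 0.049], [-0.288, 0.958, 0.005], [-0.048, -0.01, -0.999]]
force: [0.8, -0.7, -0.5]
width: 52.1
t: 13.9
tcp_pos: [525.5, 25.8, 143.9]
tcp_rot: [[-0.956, -0.289, 0.046], [-0.289, 0.957, 0.007], [-0.046, -0.006, -0.999]]
force: [0.4, -0.2, -0.5]
width: 85.7
t 13.9 TCP in box [-155.4    1.2  143.9] yaw err deg -0.12 F box [ 0.3 -0.4 -0.5] w 85.7
```

View pics/w14z.png

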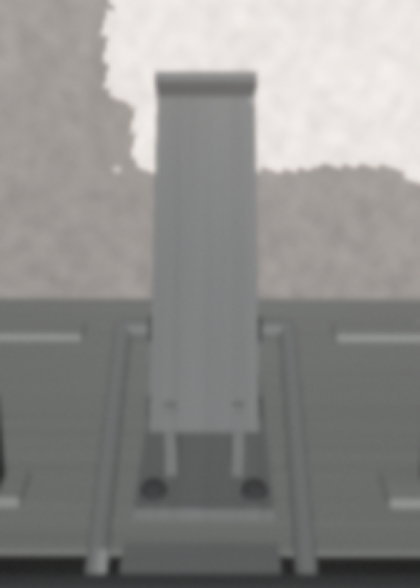

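```bash

python3 -m creep '[{"offset":[0,0,0.5],"turn":0,"claw":0},{"offset":[0,0,0.8],"turn":0,"claw":0},{"offset":[-0.2,-0.1,0.8],"turn":0,"claw":0},{"offset":[-0.3,-0.1,0.6],"turn":0,"claw":0},{"offset":[-0.3,-0.1,0],"turn":0,"claw":0}]' 16
python3 -m creep '[{"offset":[-0.2,0,0],"turn":0,"claw":0},{"offset":[0,0,0],"turn":0,"claw":0},{"offset":[0,0,0],"turn":0,"claw":0},{"offset":[0,0,0],"turn":0,"claw":0},{"offset":[0,0,0],"turn":0,"claw":0}]' 16
python3 snap.py 15 wrist side top; python3 - <<'E'
import cv2
b=cv2.imread('pics/wrist15.png')
cv2.imwrite('pics/w15z.png',cv2.resize(b[130:280,260:400],None,fx=4,fy=4,interpolation=cv2.INTER_CUBIC))
E
```

```text
t: 14.37
tcp_pos: [498.6, 16.8, 226.2]
tcp_rot: [[-0.956, -0.29, 0.041], [-0.29, 0.957, 0.007], [-0.041, -0.005, -0.999]]
force: [-0.2, 0.4, -0.0]
width: 88.1
t: 14.78
tcp_pos: [489.4, 15.0, 224.2]
tcp_rot: [[-0.956, -0.291, 0.037], [-0.291, 0.957, 0.005], [-0.037, -0.006, -0.999]]
force: [1.1, 0.0, -0.8]
width: 88.1
t 14.7833 TCP in box [-193.1    1.3  224.2] yaw err deg -0.01 F box [ 1.1 -0.3 -0.8] w 88.1
```

View pics/w15z.png

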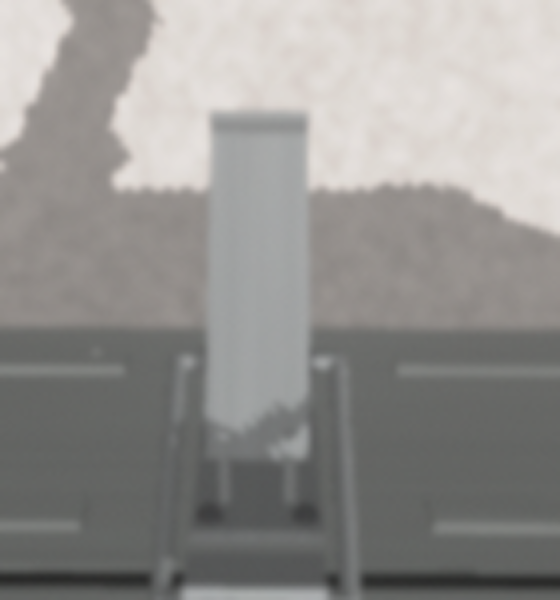

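View pics/wrist15.png

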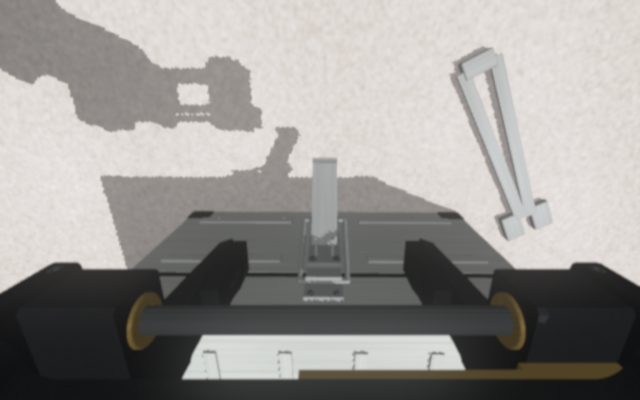

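```bash
python3 - <<'E'
import cv2
b=cv2.imread('pics/wrist15.png')
cv2.imwrite('pics/w15y.png',cv2.resize(b[240:310,290:360],None,fx=8,fy=8,interpolation=cv2.INTER_CUBIC))
import pickle
from m import *
p=np.load('p3.npy');W=pickle.load(open('c15.pkl','rb'))['wrist']
for a in(.8,.9,1,1.1): print(a,proj(W,box2w(p,[lev(a,75,17,0),lev(a,75,8,0)]))[:,1].round(1))
z=lambda P:((proj(W,box2w(p,lid2b(.015,P)))[0]-[290,240])*8).round()
for P in [(-143,-14,155),(-140,-14,155),(-138,-21,151),(-136,-21,151),(-136,-21,153),(-138,-21,157),(-134,-14,167)]: print(P,z(P))
E
```

```text
0.8 [163.  167.5]
0.9 [160.8 164.8]
1 [159.4 162.6]
1.1 [158.7 161.2]
(-143, -14, 155) [129. 298.]
(-140, -14, 155) [130. 324.]
(-138, -21, 151) [ 63. 315.]
(-136, -21, 151) [ 63. 332.]
(-136, -21, 153) [ 62. 345.]
(-138, -21, 157) [ 57. 353.]
(-134, -14, 167) [122. 456.]
```

View pics/w15y.png

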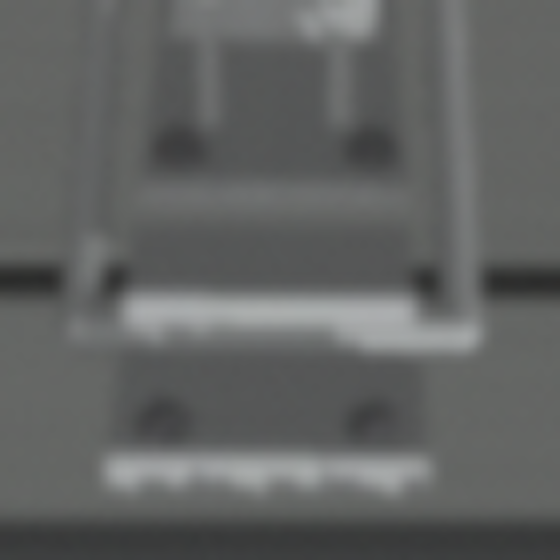

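```bash

python3 -m creep '[{"offset":[-0.05,0,0],"turn":0,"claw":255},{"offset":[-0.03,0,-0.3],"turn":0,"claw":255},{"offset":[0,0,-0.5],"turn":0,"claw":255},{"offset":[0,0,-0.5],"turn":0,"claw":255},{"offset":[0,0,-0.5],"turn":0,"claw":255}]' 16
python3 -m creep '[{"offset":[0,0,-0.3],"turn":0,"claw":255},{"offset":[0,0,-0.3],"turn":0,"claw":255},{"offset":[0,0,-0.3],"turn":0,"claw":255},{"offset":[0,0,0],"turn":0,"claw":255},{"offset":[0,0,0],"turn":0,"claw":255}]' 16
python3 snap.py 16
```

```text
t: 15.35
tcp_pos: [489.0, 16.2, 169.3]
tcp_rot: [[-0.956, -0.29, 0.043], [-0.29, 0.957, 0.007], [-0.044, -0.005, -0.999]]
force: [-0.0, 0.6, -0.9]
width: 57.0
t: 15.77
tcp_pos: [485.8, 16.1, 135.3]
tcp_rot: [[-0.956, -0.291, 0.035], [-0.291, 0.957, 0.008], [-0.036, -0.003, -0.999]]
force: [0.1, -0.4, -0.7]
width: 23.5
t 15.7667 TCP in box [-196.1    3.5  135.3] yaw err deg 0.01 F box [-0.  -0.4 -0.7] w 23.5
```

View pics/wrist16.png

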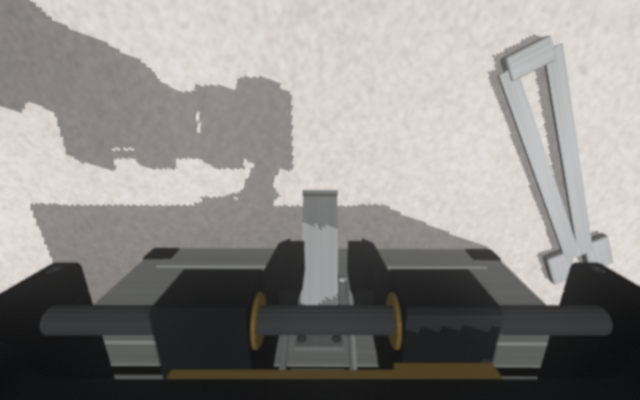

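```bash

python3 -m creep '[{"offset":[0.03,-0.08,0],"turn":0,"claw":255},{"offset":[0,0,0],"turn":0,"claw":255},{"offset":[0,0,0],"turn":0,"claw":255},{"offset":[0,0,-0.3],"turn":0,"claw":255},{"offset":[0,0,-0.3],"turn":0,"claw":255}]' 16
python3 -m creep '[{"offset":[0,0,-0.15],"turn":0,"claw":255},{"offset":[0,0,-0.15],"turn":0,"claw":255},{"offset":[0,0,-0.12],"turn":0,"claw":255},{"offset":[0,0,-0.1],"turn":0,"claw":255},{"offset":[0,0,-0.1],"turn":0,"claw":255}]' 16
python3 snap.py 17
```

```text
t: 16.23
tcp_pos: [489.0, 13.7, 120.0]
tcp_rot: [[-0.956, -0.29, 0.042], [-0.29, 0.957, 0.009], [-0.042, -0.004, -0.999]]
force: [0.7, -0.2, -0.4]
width: 0.5
t: 16.65
tcp_pos: [491.7, 14.3, 102.4]
tcp_rot: [[-0.956, -0.289, 0.048], [-0.289, 0.957, 0.01], [-0.049, -0.005, -0.999]]
force: [-0.3, -1.5, 13.0]
width: 0.2
t 16.65 TCP in box [-191.1    0.   102.4] yaw err deg -0.08 F box [-0.7 -1.3 13. ] w 0.2
```

View pics/wrist17.png

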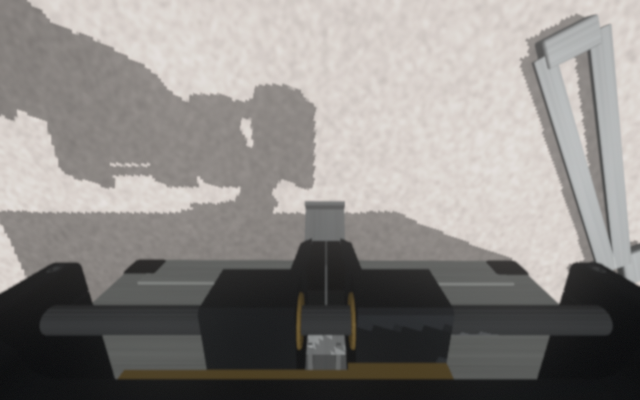

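```bash

python3 -m creep '[{"offset":[-0.1,-0.03,-0.03],"turn":0,"claw":255},{"offset":[-0.1,-0.03,-0.06],"turn":0,"claw":255},{"offset":[-0.05,-0.02,-0.1],"turn":0,"claw":255},{"offset":[-0.05,-0.01,-0.1],"turn":0,"claw":255},{"offset":[-0.02,0,-0.1],"turn":0,"claw":255}]' 16
python3 snap.py 18
python3 -m creep '[{"offset":[-0.03,0,-0.1],"turn":0,"claw":255},{"offset":[-0.03,0,-0.1],"turn":0,"claw":255},{"offset":[-0.03,0,-0.1],"turn":0,"claw":255},{"offset":[-0.03,0,-0.1],"turn":0,"claw":255},{"offset":[-0.03,0,-0.1],"turn":0,"claw":255}]' 16
python3 snap.py 19
```

```text
t: 17.12
tcp_pos: [487.7, 13.8, 95.5]
tcp_rot: [[-0.955, -0.29, 0.063], [-0.29, 0.957, 0.012], [-0.064, -0.007, -0.998]]
force: [-0.3, -2.2, 12.3]
width: 0.4
t 17.1167 TCP in box [-195.     0.7   95.5] yaw err deg -0.01 F box [-1.  -2.  12.3] w 0.4
t: 17.58
tcp_pos: [487.5, 14.5, 86.4]
tcp_rot: [[-0.954, -0.291, 0.078], [-0.291, 0.957, 0.01], [-0.077, -0.014, -0.997]]
force: [-2.4, -2.0, 12.0]
width: 0.5
t 17.5833 TCP in box [-195.     1.4   86.4] yaw err deg 0.06 F box [-2.9 -1.2 12. ] w 0.5
```

```bash

python3 -m creep '[{"offset":[-0.03,0,-0.12],"turn":0,"claw":255},{"offset":[-0.03,-0.01,-0.12],"turn":0,"claw":255},{"offset":[-0.03,-0.01,-0.12],"turn":0,"claw":255},{"offset":[-0.03,0,-0.12],"turn":0,"claw":255},{"offset":[-0.03,0,-0.12],"turn":0,"claw":255}]' 16
python3 snap.py 20
python3 -m creep '[{"offset":[-0.03,-0.01,-0.12],"turn":0,"claw":255},{"offset":[-0.03,-0.01,-0.12],"turn":0,"claw":255},{"offset":[-0.03,0,-0.12],"turn":0,"claw":255},{"offset":[-0.03,0,-0.1],"turn":0,"claw":255},{"offset":[0,0,-0.1],"turn":0,"claw":255}]' 16
python3 snap.py 21
```

```text
t: 18.05
tcp_pos: [482.8, 14.0, 72.7]
tcp_rot: [[-0.953, -0.292, 0.085], [-0.293, 0.956, 0.007], [-0.083, -0.018, -0.996]]
force: [-2.9, -1.1, 9.4]
width: 0.6
t 18.05 TCP in box [-199.6    2.3   72.7] yaw err deg 0.17 F box [-3.1 -0.2  9.4] w 0.6
t: 18.52
tcp_pos: [487.2, 16.4, 61.9]
tcp_rot: [[-0.95, -0.295, 0.105], [-0.295, 0.955, 0.01], [-0.103, -0.022, -0.994]]
force: [-1.4, 0.6, 10.9]
width: 0.4
t 18.5167 TCP in box [-194.8    3.4   61.9] yaw err deg 0.36 F box [-1.2  0.9 10.9] w 0.4
```

View pics/wrist21.png

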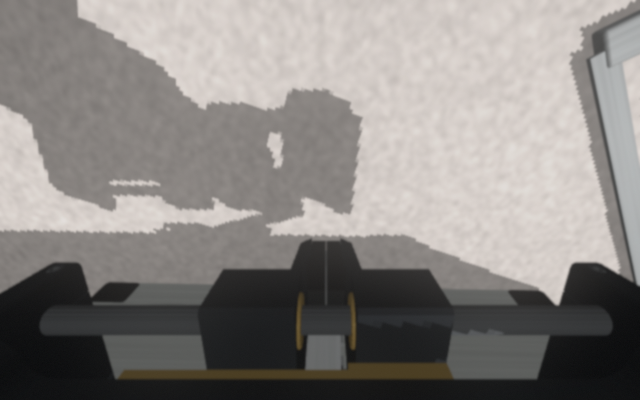

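```bash

python3 -m creep '[{"offset":[0,0,0.2],"turn":0,"claw":255},{"offset":[0,0,0.3],"turn":0,"claw":255},{"offset":[0,0,0.4],"turn":-0.07,"claw":255},{"offset":[-0.1,-0.1,0.5],"turn":0,"claw":255},{"offset":[-0.5,-0.2,0.1],"turn":0,"claw":255}]' 16
python3 -m creep '[{"offset":[-0.5,-0.2,0],"turn":0,"claw":255},{"offset":[-0.5,-0.18,0],"turn":0,"claw":255},{"offset":[0,0,0],"turn":0,"claw":255},{"offset":[0,0,0],"turn":0,"claw":255},{"offset":[0,0,0],"turn":0,"claw":255}]' 16
python3 snap.py 22 wrist side
```

```text
t: 18.98
tcp_pos: [461.0, 6.2, 105.4]
tcp_rot: [[-0.953, -0.288, 0.089], [-0.289, 0.957, 0.007], [-0.088, -0.019, -0.996]]
force: [0.3, 0.4, -0.3]
width: 0.7
t: 19.4
tcp_pos: [429.1, -6.2, 107.2]
tcp_rot: [[-0.953, -0.288, 0.091], [-0.289, 0.957, 0.006], [-0.089, -0.02, -0.996]]
force: [0.3, 0.1, 0.9]
width: 0.4
t 19.4 TCP in box [-256.9   -1.4  107.2] yaw err deg -0.07 F box [0.3 0.  0.9] w 0.4
```

View pics/wrist22.png

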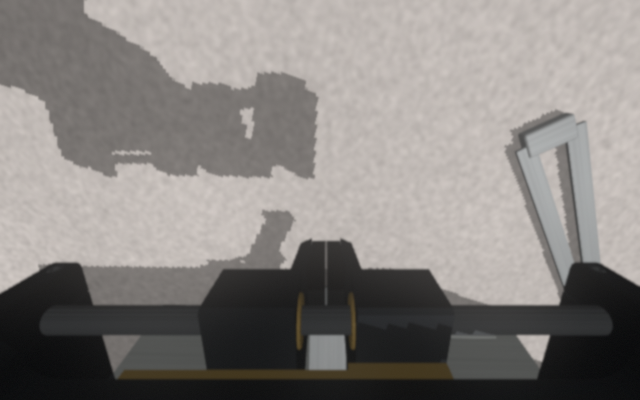

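View pics/side22.png

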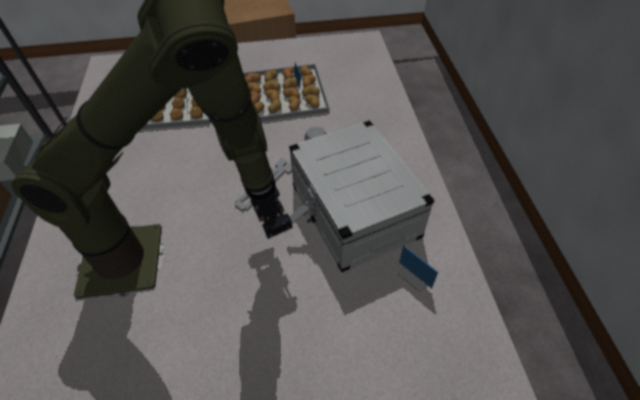

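```bash

python3 -m creep '[{"offset":[0,0,-0.5],"turn":0,"claw":255},{"offset":[0,0,-0.6],"turn":0,"claw":255},{"offset":[0,0,-0.6],"turn":0,"claw":255},{"offset":[0,0,-0.5],"turn":0,"claw":255},{"offset":[0,0,-0.3],"turn":0,"claw":255}]' 16
python3 -m creep '[{"offset":[0,0,-0.1],"turn":0,"claw":255},{"offset":[0,0,0],"turn":0,"claw":255},{"offset":[0,0,0],"turn":0,"claw":255},{"offset":[0,0,0],"turn":0,"claw":255},{"offset":[0,0,0],"turn":0,"claw":255}]' 16
python3 snap.py 23 side
```

```text
t: 19.92
tcp_pos: [437.3, -3.5, 31.1]
tcp_rot: [[-0.953, -0.286, 0.105], [-0.287, 0.958, 0.008], [-0.103, -0.023, -0.994]]
force: [0.0, -0.0, 0.1]
width: 0.8
t: 20.33
tcp_pos: [439.3, -2.2, 26.5]
tcp_rot: [[-0.953, -0.284, 0.105], [-0.285, 0.958, 0.009], [-0.103, -0.021, -0.994]]
force: [0.6, 0.1, -0.6]
width: 0.5
t 20.3333 TCP in box [-246.    -0.5   26.5] yaw err deg -0.27 F box [ 0.6 -0.1 -0.6] w 0.5
```

```bash

python3 -m creep '[{"offset":[0,0,-0.08],"turn":0.05,"claw":255},{"offset":[0,0,-0.07],"turn":0,"claw":255},{"offset":[0.1,0.03,0],"turn":0,"claw":255},{"offset":[0.1,0.03,0],"turn":0,"claw":255},{"offset":[0.1,0.03,0],"turn":0,"claw":255}]' 16
python3 snap.py 24 side; python3 - <<'E'
import cv2
b=cv2.imread('pics/side24.png')
cv2.imwrite('pics/s24z.png',cv2.resize(b[130:260,220:350],None,fx=4.5,fy=4.5,interpolation=cv2.INTER_CUBIC))
E
```

```text
t: 20.8
tcp_pos: [449.0, 0.3, 23.0]
tcp_rot: [[-0.951, -0.289, 0.106], [-0.29, 0.957, 0.009], [-0.104, -0.023, -0.994]]
force: [-0.8, -0.1, -0.1]
width: 0.5
t 20.8 TCP in box [-236.   -1.   23.] yaw err deg 0.03 F box [-0.8  0.1 -0.1] w 0.5
```

View pics/s24z.png

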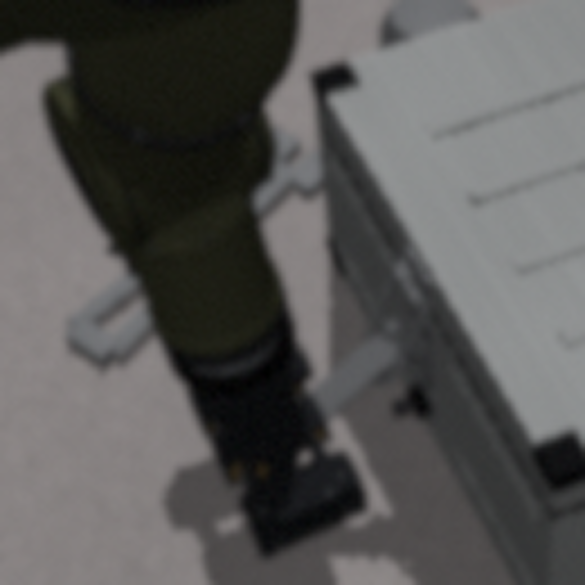

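```bash

python3 -m creep '[{"offset":[0.12,0.035,0],"turn":0,"claw":255},{"offset":[0.12,0.035,0],"turn":0,"claw":255},{"offset":[0.12,0.035,0],"turn":0,"claw":255},{"offset":[0.1,0.03,0],"turn":0,"claw":255},{"offset":[0.1,0.03,0],"turn":0,"claw":255}]' 16
python3 snap.py 25 side
```

```text
t: 21.27
tcp_pos: [457.5, 3.0, 21.8]
tcp_rot: [[-0.953, -0.289, 0.089], [-0.29, 0.957, 0.005], [-0.087, -0.021, -0.996]]
force: [-6.3, -2.2, 1.6]
width: 0.8
t 21.2667 TCP in box [-227.1   -0.8   21.8] yaw err deg 0.01 F box [-6.7 -0.3  1.6] w 0.8
```

```bash

python3 -m creep '[{"offset":[0.12,0.035,0],"turn":0,"claw":255},{"offset":[0.12,0.035,0],"turn":0,"claw":255},{"offset":[0.12,0.035,0],"turn":0,"claw":255},{"offset":[0.12,0.03,0],"turn":0,"claw":255},{"offset":[0.12,0.03,0],"turn":0,"claw":255}]' 16
python3 snap.py 26 side top; python3 - <<'E'
import cv2
b=cv2.imread('pics/side26.png')
cv2.imwrite('pics/s26z.png',cv2.resize(b[130:260,220:350],None,fx=4.5,fy=4.5,interpolation=cv2.INTER_CUBIC))
E
```

```text
t: 21.73
tcp_pos: [457.9, 3.2, 19.5]
tcp_rot: [[-0.955, -0.291, 0.057], [-0.291, 0.957, -0.002], [-0.054, -0.018, -0.998]]
force: [-8.6, -1.5, 2.7]
width: 0.4
t 21.7333 TCP in box [-226.6   -0.7   19.5] yaw err deg 0.05 F box [-8.7  1.1  2.7] w 0.4
```

View pics/s26z.png

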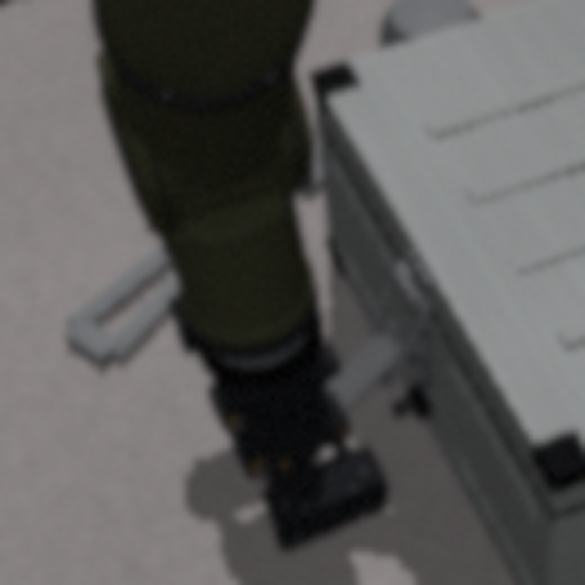

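```bash

python3 -m creep '[{"offset":[0.2,0.06,0.02],"turn":0,"claw":255},{"offset":[0.22,0.06,0.02],"turn":0,"claw":255},{"offset":[0.22,0.06,0.02],"turn":0,"claw":255},{"offset":[0.22,0.06,0.02],"turn":0,"claw":255},{"offset":[0.22,0.06,0.02],"turn":0,"claw":255}]' 16
python3 snap.py 27 side; python3 - <<'E'
import cv2
b=cv2.imread('pics/side27.png')
cv2.imwrite('pics/s27z.png',cv2.resize(b[130:260,220:350],None,fx=4.5,fy=4.5,interpolation=cv2.INTER_CUBIC))
E
```

```text
t: 22.25
tcp_pos: [459.4, 3.5, 18.0]
tcp_rot: [[-0.956, -0.292, 0.001], [-0.292, 0.956, -0.016], [0.004, -0.015, -1.0]]
force: [-13.3, -2.1, 0.5]
width: 0.7
t 22.25 TCP in box [-225.1   -0.9   18. ] yaw err deg 0.06 F box [-13.4   1.9   0.5] w 0.7
```

View pics/s27z.png

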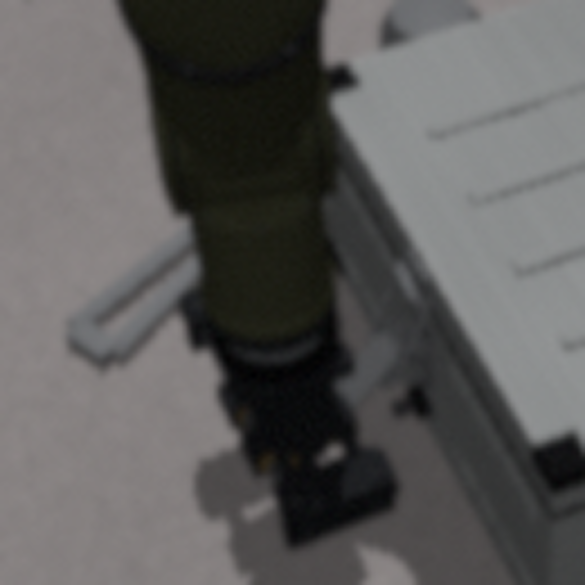

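```bash
python3 snap.py 28 wrist top; python3 - <<'E'
import cv2
b=cv2.imread('pics/top28.png')
cv2.imwrite('pics/t28z.png',cv2.resize(b[170:300,250:400],None,fx=4.5,fy=4.5,interpolation=cv2.INTER_CUBIC))
E
```

```text
t 22.3 TCP in box [-224.4   -1.    18. ] yaw err deg 0.06 F box [-11.4   1.2   0.7] w 0.5
```

View pics/t28z.png

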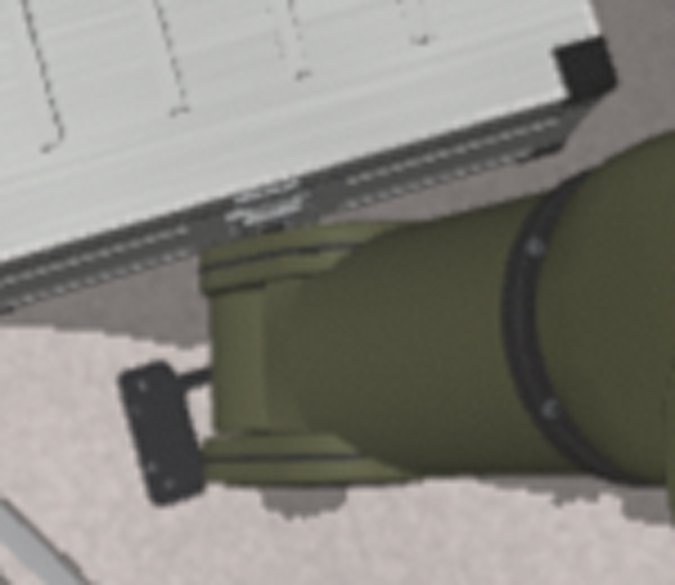

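View pics/wrist28.png

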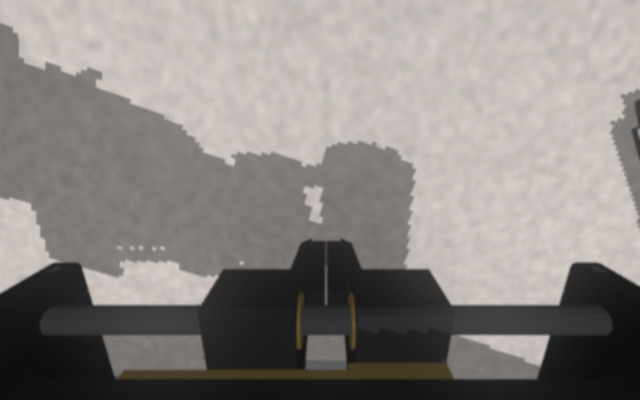

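```bash
python3 - <<'E'
import cv2
b=cv2.imread('pics/wrist28.png')
cv2.imwrite('pics/w28z.png',cv2.resize(b[290:390,270:380],None,fx=6,fy=6,interpolation=cv2.INTER_CUBIC))
import pickle
from m import *
p=np.load('p3.npy');W=pickle.load(open('c28.pkl','rb'))['wrist']
for a in(.3,.4,.5,.6,.7,.8,.9,1): 
    q=proj(W,box2w(p,[lev(a,75,17,-12),lev(a,75,17,12),lev(a,75,8,-12),lev(a,75,8,12),lev(a,40,8,0)])).round(0).tolist(); print(a,q)
E
```

```text
0.3 [[302.0, 365.0], [351.0, 365.0], [303.0, 373.0], [350.0, 374.0], [325.0, 466.0]]
0.4 [[300.0, 361.0], [352.0, 362.0], [302.0, 369.0], [351.0, 369.0], [325.0, 466.0]]
0.5 [[299.0, 360.0], [353.0, 361.0], [300.0, 365.0], [352.0, 366.0], [325.0, 468.0]]
0.6 [[297.0, 360.0], [354.0, 361.0], [299.0, 364.0], [353.0, 364.0], [325.0, 471.0]]
0.7 [[295.0, 363.0], [356.0, 364.0], [298.0, 364.0], [354.0, 365.0], [325.0, 477.0]]
0.8 [[293.0, 368.0], [358.0, 369.0], [296.0, 366.0], [356.0, 367.0], [325.0, 484.0]]
0.9 [[290.0, 377.0], [360.0, 378.0], [293.0, 372.0], [358.0, 372.0], [324.0, 493.0]]
1 [[287.0, 390.0], [363.0, 391.0], [291.0, 380.0], [360.0, 381.0], [324.0, 504.0]]
```

View pics/w28z.png

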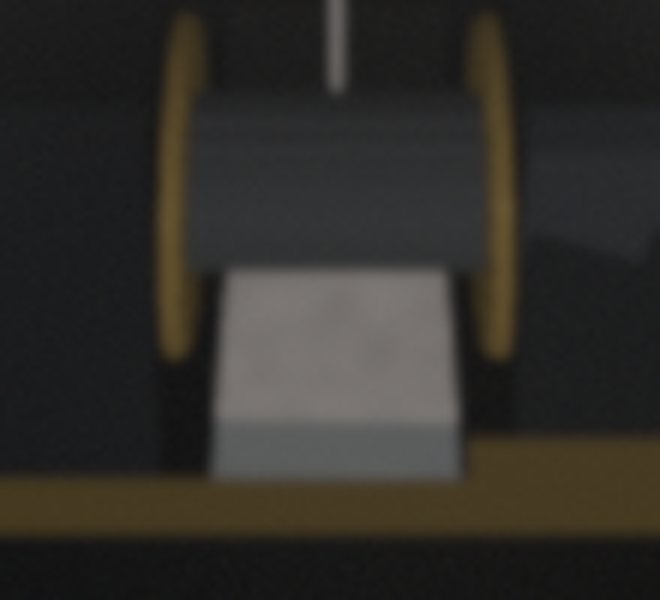

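```bash

python3 -m creep '[{"offset":[0.3,0.09,0.03],"turn":0,"claw":255},{"offset":[0.33,0.1,0.03],"turn":0,"claw":255},{"offset":[0.33,0.1,0.03],"turn":0,"claw":255},{"offset":[0.33,0.1,0.03],"turn":0,"claw":255},{"offset":[0.3,0.09,0.03],"turn":0,"claw":255}]' 16
python3 snap.py 29 wrist
```

```text
t: 22.82
tcp_pos: [466.7, 4.9, 18.0]
tcp_rot: [[-0.953, -0.296, -0.071], [-0.293, 0.955, -0.043], [0.081, -0.02, -0.997]]
force: [-15.2, -3.2, 3.7]
width: 0.4
t 22.8167 TCP in box [-217.7   -1.7   18. ] yaw err deg 0.18 F box [-15.5   1.4   3.7] w 0.4
```

View pics/wrist29.png

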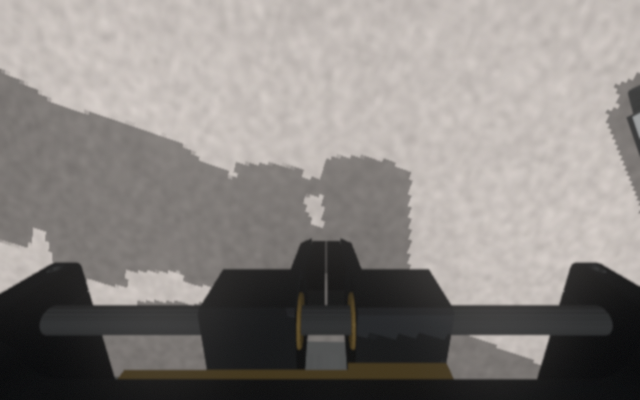

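```bash

python3 -m creep '[{"offset":[-0.3,-0.09,0.05],"turn":0,"claw":255},{"offset":[-0.4,-0.12,0],"turn":0,"claw":255},{"offset":[-0.4,-0.12,0],"turn":0,"claw":255},{"offset":[-0.2,-0.06,0],"turn":0,"claw":255},{"offset":[0,0,-0.1],"turn":0,"claw":255}]' 16
python3 snap.py 30 wrist
python3 -m creep '[{"offset":[-0.1,-0.03,-0.15],"turn":0,"claw":255},{"offset":[-0.1,-0.03,-0.2],"turn":0,"claw":255},{"offset":[-0.1,-0.03,-0.2],"turn":0,"claw":255},{"offset":[-0.1,-0.03,-0.2],"turn":0,"claw":255},{"offset":[-0.1,-0.03,-0.2],"turn":0,"claw":255}]' 16
python3 snap.py 31 wrist
```

```text
t: 23.28
tcp_pos: [428.0, -5.4, 17.8]
tcp_rot: [[-0.952, -0.297, -0.069], [-0.295, 0.955, -0.04], [0.078, -0.018, -0.997]]
force: [-2.3, -0.9, 14.9]
width: 0.4
t 23.2833 TCP in box [-257.7   -0.3   17.8] yaw err deg 0.28 F box [-2.4 -0.2 14.9] w 0.4
t: 23.75
tcp_pos: [427.1, -5.2, 17.2]
tcp_rot: [[-0.951, -0.309, -0.015], [-0.308, 0.95, -0.049], [0.03, -0.042, -0.999]]
force: [-3.5, -4.8, 78.9]
width: 0.1
t 23.75 TCP in box [-2.586e+02  2.000e-01  1.720e+01] yaw err deg 1.04 F box [-4.8 -3.6 78.9] w 0.1
```

```bash

python3 -m creep '[{"offset":[-0.3,-0.2,-0.08],"turn":-0.1,"claw":255},{"offset":[-0.3,-0.2,-0.1],"turn":0,"claw":255},{"offset":[-0.3,-0.2,-0.1],"turn":0,"claw":255},{"offset":[-0.3,-0.2,-0.1],"turn":0,"claw":255},{"offset":[-0.3,-0.2,-0.1],"turn":0,"claw":255}]' 16
python3 snap.py 32 wrist;python3 -c "
from bench import telemetry as t;s=t.state();print(s['joints'].round(1))"
```

```text
t: 24.22
tcp_pos: [418.4, -11.5, 17.5]
tcp_rot: [[-0.945, -0.321, 0.063], [-0.323, 0.946, -0.013], [-0.056, -0.033, -0.998]]
force: [9.9, 6.5, 29.2]
width: 0.3
t 24.2167 TCP in box [-268.7   -3.3   17.5] yaw err deg 1.95 F box [11.4  3.4 29.2] w 0.3
[ 16.8  59.7 -37.2 134.8 109.4  34.6  -6.1]
```

```bash

python3 -m creep '[{"offset":[-0.3,-0.15,-0.08],"turn":-0.2,"claw":255},{"offset":[-0.3,-0.15,-0.1],"turn":-0.1,"claw":255},{"offset":[-0.3,-0.15,-0.1],"turn":-0.1,"claw":255},{"offset":[-0.3,-0.15,-0.1],"turn":-0.1,"claw":255},{"offset":[-0.3,-0.15,-0.1],"turn":-0.1,"claw":255}]' 16
python3 snap.py 33 wrist;python3 -c "
from bench import telemetry as t;s=t.state();print(s['joints'].round(1))"
```

```text
t: 24.68
tcp_pos: [416.7, -12.1, 18.0]
tcp_rot: [[-0.943, -0.292, 0.157], [-0.293, 0.956, 0.013], [-0.154, -0.034, -0.987]]
force: [8.1, 2.8, 26.7]
width: 0.5
t 24.6833 TCP in box [-270.5   -3.4   18. ] yaw err deg 0.36 F box [ 8.6  0.3 26.7] w 0.5
[ 20.8  62.9 -43.5 139.8 120.5  44.  -17.7]
```

```bash

python3 -m creep '[{"offset":[0,-0.3,0.3],"turn":0,"claw":255},{"offset":[0.2,-0.8,0.1],"turn":0,"claw":255},{"offset":[0.6,-0.8,0],"turn":0,"claw":255},{"offset":[0.8,-0.7,0],"turn":0,"claw":255},{"offset":[0.8,-0.4,-0.05],"turn":0,"claw":255}]' 16
python3 snap.py 34 wrist;python3 -c "
from bench import telemetry as t;s=t.state();print(s['joints'].round(1))"
```

```text
t: 25.15
tcp_pos: [495.0, -98.4, 30.3]
tcp_rot: [[-0.939, -0.302, 0.167], [-0.302, 0.953, 0.028], [-0.168, -0.024, -0.986]]
force: [-1.1, -0.5, -1.1]
width: 0.4
t 25.15 TCP in box [-220.7 -108.7   30.3] yaw err deg 0.91 F box [-1.2 -0.1 -1.1] w 0.4
[ 24.9  55.9 -27.9 124.7 110.5  21.1   7.9]
```

```bash

python3 -m creep '[{"offset":[0,0,-0.35],"turn":-0.2,"claw":255},{"offset":[-0.2,-0.08,-0.12],"turn":0,"claw":255},{"offset":[-0.3,-0.1,-0.1],"turn":0,"claw":255},{"offset":[-0.3,-0.1,-0.1],"turn":0,"claw":255},{"offset":[-0.3,-0.1,-0.1],"turn":0,"claw":255}]' 16
python3 snap.py 35 wrist
python3 -m creep '[{"offset":[-0.3,-0.1,-0.1],"turn":0,"claw":255},{"offset":[-0.3,-0.1,-0.1],"turn":0,"claw":255},{"offset":[-0.3,-0.1,-0.1],"turn":0,"claw":255},{"offset":[-0.3,-0.1,-0.1],"turn":0,"claw":255},{"offset":[-0.3,-0.1,-0.1],"turn":0,"claw":255}]' 16
python3 snap.py 36 wrist;python3 -c "
from bench import telemetry as t;s=t.state();print(s['joints'].round(1))"
```

```text
t: 25.62
tcp_pos: [503.7, -105.5, 18.7]
tcp_rot: [[-0.927, -0.29, 0.237], [-0.293, 0.956, 0.025], [-0.234, -0.046, -0.971]]
force: [8.8, 3.6, 11.2]
width: 0.3
t 25.6167 TCP in box [-214.4 -118.1   18.7] yaw err deg 0.61 F box [ 9.4  0.9 11.2] w 0.3
t: 26.08
tcp_pos: [498.7, -106.9, 19.0]
tcp_rot: [[-0.9, -0.305, 0.312], [-0.308, 0.951, 0.042], [-0.309, -0.059, -0.949]]
force: [8.4, 4.0, 10.5]
width: 0.4
t 26.0833 TCP in box [-219.6 -118.    19. ] yaw err deg 1.96 F box [ 9.2  1.3 10.5] w 0.4
[ 34.9  62.6 -40.9 131.  130.1  37.1  -4.8]
```

```bash

python3 -m creep '[{"offset":[-0.3,-0.1,-0.1],"turn":-0.2,"claw":255},{"offset":[-0.3,-0.1,-0.1],"turn":-0.2,"claw":255},{"offset":[-0.3,-0.1,-0.1],"turn":-0.1,"claw":255},{"offset":[-0.3,-0.1,-0.1],"turn":-0.1,"claw":255},{"offset":[-0.3,-0.1,-0.1],"turn":-0.1,"claw":255}]' 16
python3 -m creep '[{"offset":[-0.3,-0.1,-0.1],"turn":-0.1,"claw":255},{"offset":[-0.3,-0.1,-0.1],"turn":-0.1,"claw":255},{"offset":[-0.3,-0.1,-0.1],"turn":-0.1,"claw":255},{"offset":[-0.3,-0.1,-0.1],"turn":-0.1,"claw":255},{"offset":[-0.3,-0.1,-0.1],"turn":0,"claw":255}]' 16
python3 snap.py 37 wrist;python3 -c "
from bench import telemetry as t;s=t.state();print(s['joints'].round(1))"
```

```text
t: 26.55
tcp_pos: [490.4, -109.7, 19.3]
tcp_rot: [[-0.885, -0.26, 0.386], [-0.267, 0.963, 0.037], [-0.382, -0.071, -0.922]]
force: [6.6, 3.2, 10.9]
width: 0.4
t: 26.97
tcp_pos: [480.1, -113.4, 19.4]
tcp_rot: [[-0.858, -0.236, 0.457], [-0.246, 0.969, 0.037], [-0.452, -0.08, -0.889]]
force: [7.1, 3.1, 9.4]
width: 0.5
t 26.9667 TCP in box [-239.3 -118.7   19.4] yaw err deg -0.9 F box [7.7 0.9 9.4] w 0.5
[ 41.1  69.8 -48.3 140.4 144.   55.8 -15.6]
```

```bash

python3 -m creep '[{"offset":[0,0,0.5],"turn":0,"claw":255},{"offset":[0,0,0.8],"turn":0,"claw":255},{"offset":[0,0.3,0.8],"turn":0,"claw":255},{"offset":[0,0.7,0.7],"turn":0,"claw":255},{"offset":[0.1,0.8,0.4],"turn":0,"claw":255}]' 16
python3 -m creep '[{"offset":[0.1,0.8,0.1],"turn":0.1,"claw":255},{"offset":[0,0.8,0],"turn":0.1,"claw":255},{"offset":[0,0.5,0],"turn":0,"claw":255},{"offset":[0,0,0],"turn":0,"claw":255},{"offset":[0,0,0],"turn":0,"claw":255}]' 16
python3 snap.py 38 wrist side;python3 -c "
from bench import telemetry as t;s=t.state();print(s['joints'].round(1))"
```

```text
t: 27.43
tcp_pos: [486.6, -62.1, 115.1]
tcp_rot: [[-0.86, -0.22, 0.46], [-0.232, 0.972, 0.031], [-0.454, -0.08, -0.887]]
force: [0.0, -0.8, -0.3]
width: 0.6
t: 27.85
tcp_pos: [496.2, 10.5, 123.3]
tcp_rot: [[-0.849, -0.239, 0.472], [-0.249, 0.968, 0.043], [-0.467, -0.081, -0.881]]
force: [-0.3, -0.5, -1.1]
width: 0.6
t 27.85 TCP in box [-187.9   -5.   123.3] yaw err deg -0.57 F box [-0.4 -0.4 -1.1] w 0.6
[ 24.4  55.5 -55.6 142.1 126.   54.7 -25.7]
```

View pics/wrist38.png

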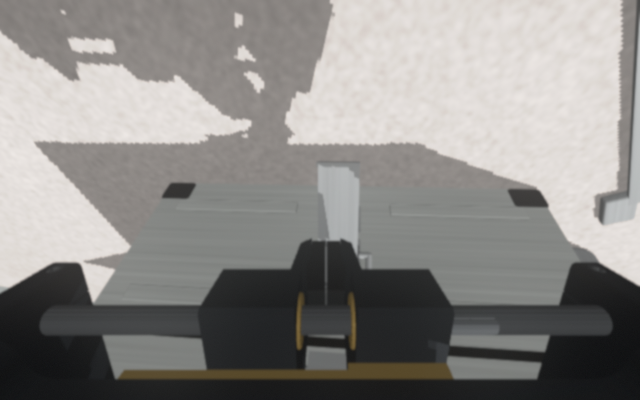

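View pics/side38.png

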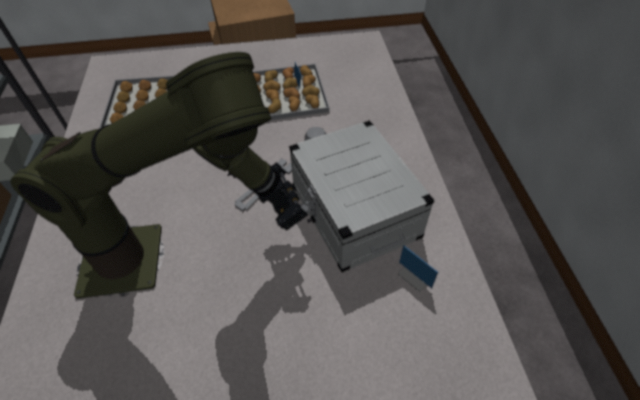

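```bash

python3 -m creep '[{"offset":[-0.22,0.15,0],"turn":0,"claw":255},{"offset":[0,0.03,-0.25],"turn":0,"claw":255},{"offset":[0,0,-0.25],"turn":0,"claw":255},{"offset":[0,0,-0.12],"turn":0,"claw":255},{"offset":[0,0,-0.1],"turn":0,"claw":255}]' 16
python3 snap.py 39 wrist;python3 -c "
from bench import telemetry as t;s=t.state();print(s['joints'].round(1))"
```

```text
t: 28.37
tcp_pos: [491.6, 10.2, 100.7]
tcp_rot: [[-0.848, -0.231, 0.477], [-0.243, 0.969, 0.038], [-0.471, -0.084, -0.878]]
force: [-2.2, 1.2, 15.7]
width: 0.7
t 28.3667 TCP in box [-192.3   -3.9  100.7] yaw err deg -0.94 F box [-1.7  1.7 15.7] w 0.7
[ 23.3  59.7 -55.4 143.6 129.1  60.1 -28.6]
```

View pics/wrist39.png

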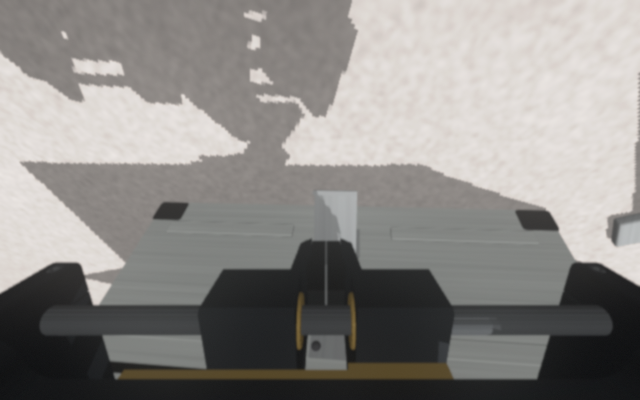

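```bash

python3 -m creep '[{"offset":[0.05,0.05,-0.08],"turn":0,"claw":255},{"offset":[0.07,0.05,-0.1],"turn":0,"claw":255},{"offset":[0.08,0.05,-0.1],"turn":0,"claw":255},{"offset":[0.08,0.05,-0.1],"turn":0,"claw":255},{"offset":[0.08,0.04,-0.1],"turn":0,"claw":255}]' 16
python3 snap.py 40 wrist;python3 -c "
from bench import telemetry as t;s=t.state();print(s['joints'].round(1))"
```

```text
t: 28.83
tcp_pos: [500.4, 13.1, 87.8]
tcp_rot: [[-0.844, -0.233, 0.482], [-0.247, 0.968, 0.035], [-0.475, -0.09, -0.875]]
force: [-6.3, -1.1, 12.4]
width: 0.4
t 28.8333 TCP in box [-183.1   -3.7   87.8] yaw err deg -0.59 F box [-6.3  0.8 12.4] w 0.4
[ 22.6  61.7 -54.5 142.4 130.3  61.3 -28.2]
```

```bash

python3 -m creep '[{"offset":[-0.03,0.03,-0.12],"turn":0,"claw":255},{"offset":[-0.03,0.03,-0.15],"turn":0,"claw":255},{"offset":[-0.04,0.03,-0.15],"turn":0,"claw":255},{"offset":[-0.04,0.02,-0.15],"turn":0,"claw":255},{"offset":[-0.02,0.02,-0.15],"turn":0,"claw":255}]' 16
python3 snap.py 41 wrist;python3 -c "
from bench import telemetry as t;s=t.state();print(s['joints'].round(1))"
```

```text
t: 29.3
tcp_pos: [491.8, 11.6, 63.0]
tcp_rot: [[-0.848, -0.231, 0.477], [-0.247, 0.969, 0.03], [-0.469, -0.093, -0.878]]
force: [-4.2, -0.3, 6.6]
width: 0.5
t 29.3 TCP in box [-191.7   -2.6   63. ] yaw err deg -0.67 F box [-4.1  1.   6.6] w 0.5
[ 21.8  65.9 -53.7 143.7 132.9  65.6 -30.1]
```

View pics/wrist41.png

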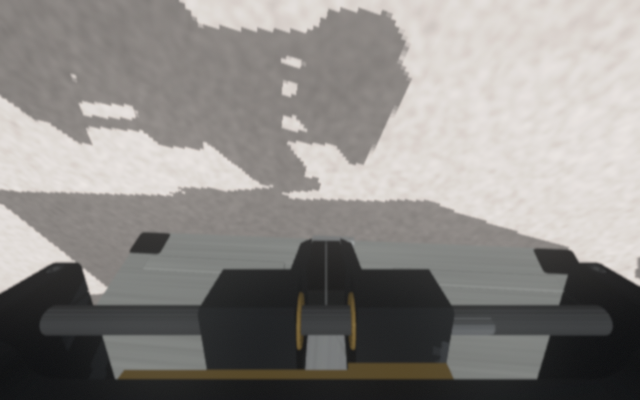

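```bash

python3 -m creep '[{"offset":[0.12,0.06,-0.05],"turn":0,"claw":255},{"offset":[0.15,0.06,-0.05],"turn":0,"claw":255},{"offset":[0.15,0.06,-0.04],"turn":0,"claw":255},{"offset":[0.15,0.05,-0.03],"turn":0,"claw":255},{"offset":[0.15,0.05,-0.03],"turn":0,"claw":255}]' 16
python3 snap.py 42 wrist;python3 -c "
from bench import telemetry as t;s=t.state();print(s['joints'].round(1))"
```

```text
t: 29.77
tcp_pos: [509.2, 17.0, 52.4]
tcp_rot: [[-0.854, -0.231, 0.466], [-0.248, 0.968, 0.026], [-0.457, -0.093, -0.885]]
force: [-10.7, -2.2, 8.9]
width: 0.7
t 29.7667 TCP in box [-173.5   -2.4   52.4] yaw err deg -0.74 F box [-10.8   1.    8.9] w 0.7
[ 21.4  66.1 -52.7 139.9 131.8  62.6 -27.4]
```

```bash

python3 -m creep '[{"offset":[0.15,0.05,0],"turn":0,"claw":255},{"offset":[0.15,0.05,0],"turn":0,"claw":255},{"offset":[0.17,0.05,0],"turn":0,"claw":255},{"offset":[0.17,0.05,0],"turn":0,"claw":255},{"offset":[0.17,0.05,0],"turn":0,"claw":255}]' 16
python3 snap.py 43 wrist
```

```text
t: 30.23
tcp_pos: [511.6, 17.7, 47.4]
tcp_rot: [[-0.871, -0.244, 0.426], [-0.26, 0.965, 0.021], [-0.416, -0.093, -0.905]]
force: [-17.4, -5.6, 19.8]
width: 0.3
t 30.2333 TCP in box [-171.    -2.5   47.4] yaw err deg -0.29 F box [-18.3  -0.3  19.8] w 0.3
```

```bash

python3 -m creep '[{"offset":[0.08,0.02,0.08],"turn":0,"claw":255},{"offset":[0.08,0.02,0.1],"turn":0,"claw":255},{"offset":[0.08,0.02,0.1],"turn":0,"claw":255},{"offset":[0.1,0.03,0.06],"turn":0,"claw":255},{"offset":[0.1,0.03,0.05],"turn":0,"claw":255}]' 16
python3 snap.py 44 wrist
```

```text
t: 30.7
tcp_pos: [511.7, 16.9, 52.7]
tcp_rot: [[-0.885, -0.247, 0.394], [-0.262, 0.965, 0.017], [-0.385, -0.089, -0.919]]
force: [-7.8, -1.7, -3.1]
width: 0.4
t 30.7 TCP in box [-171.2   -3.3   52.7] yaw err deg -0.42 F box [-7.9  0.6 -3.1] w 0.4
```

```bash

python3 -m creep '[{"offset":[0.13,0.04,0.03],"turn":0,"claw":255},{"offset":[0.15,0.05,0.03],"turn":0,"claw":255},{"offset":[0.17,0.05,0.03],"turn":0,"claw":255},{"offset":[0.17,0.05,0.03],"turn":0,"claw":255},{"offset":[0.17,0.05,0.03],"turn":0,"claw":255}]' 16
python3 snap.py 45 wrist
```

```text
t: 31.17
tcp_pos: [512.7, 17.1, 52.4]
tcp_rot: [[-0.9, -0.256, 0.353], [-0.27, 0.963, 0.01], [-0.342, -0.087, -0.936]]
force: [-15.7, -3.7, 10.9]
width: 0.2
t 31.1667 TCP in box [-170.2   -3.4   52.4] yaw err deg -0.21 F box [-16.1   1.   10.9] w 0.2
```

```bash

python3 -m creep '[{"offset":[-0.05,-0.02,0.1],"turn":0,"claw":255},{"offset":[-0.3,-0.1,0.15],"turn":0,"claw":255},{"offset":[-0.5,-0.15,0.3],"turn":0,"claw":255},{"offset":[-0.5,-0.15,0.5],"turn":0,"claw":255},{"offset":[-0.3,-0.1,0.8],"turn":0,"claw":255}]' 16
python3 -m creep '[{"offset":[0,0,0.8],"turn":0,"claw":255},{"offset":[0,0,0.8],"turn":0,"claw":255},{"offset":[0,0,0.5],"turn":0,"claw":255},{"offset":[0,0,0],"turn":0,"claw":255},{"offset":[0,0,0],"turn":0,"claw":255}]' 16
python3 snap.py 46 wrist side top;python3 -c "
from bench import telemetry as t;s=t.state();print(s['joints'].round(1))"
```

```text
t: 31.63
tcp_pos: [468.4, 2.5, 108.1]
tcp_rot: [[-0.899, -0.251, 0.359], [-0.265, 0.964, 0.01], [-0.348, -0.086, -0.933]]
force: [0.2, -0.4, -0.2]
width: 0.6
t: 32.05
tcp_pos: [475.9, 5.3, 180.3]
tcp_rot: [[-0.892, -0.251, 0.377], [-0.266, 0.964, 0.014], [-0.367, -0.088, -0.926]]
force: [0.8, -0.3, 0.4]
width: 0.3
t 32.05 TCP in box [-208.8   -4.   180.3] yaw err deg -0.32 F box [ 0.7 -0.5  0.4] w 0.3
[ 24.   42.1 -51.9 137.9 107.4  37.8 -10.9]
```

View pics/wrist46.png

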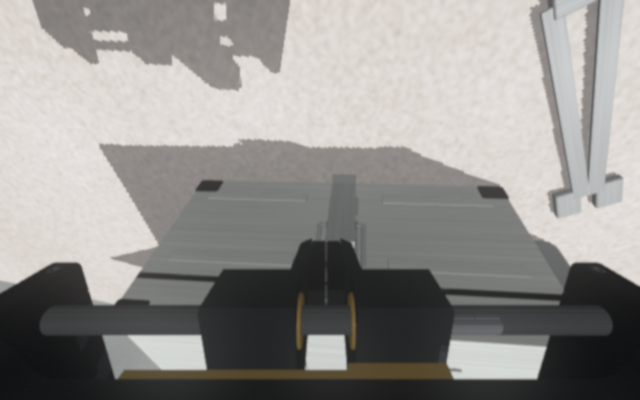

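View pics/side46.png

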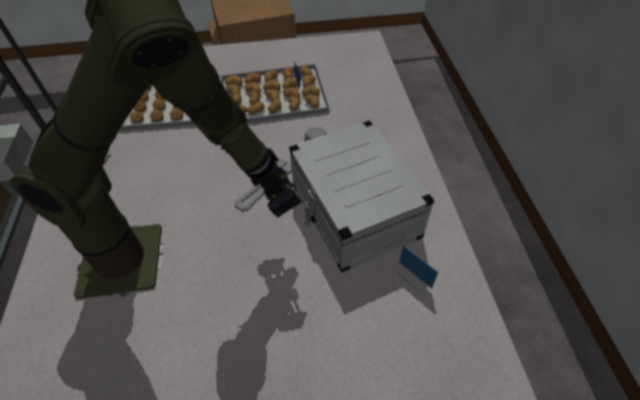

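```bash

python3 -m creep '[{"offset":[0,0,0.5],"turn":0,"claw":0},{"offset":[-0.2,0,0.5],"turn":0,"claw":0},{"offset":[-0.2,0.1,0.3],"turn":0,"claw":0},{"offset":[-0.2,0,0],"turn":0,"claw":0},{"offset":[0,0,0],"turn":0,"claw":0}]' 16
python3 -m creep '[{"offset":[0,0,0],"turn":0,"claw":0},{"offset":[0,0,0],"turn":0,"claw":0},{"offset":[0,0,0],"turn":0,"claw":0},{"offset":[0,0,0],"turn":0,"claw":0},{"offset":[0,0,0],"turn":0,"claw":0}]' 16
python3 snap.py 47 wrist; python3 - <<'E'
import cv2
b=cv2.imread('pics/wrist47.png')
cv2.imwrite('pics/w47z.png',cv2.resize(b[160:310,260:410],None,fx=4,fy=4,interpolation=cv2.INTER_CUBIC))
E
```

```text
t: 32.62
tcp_pos: [454.3, 8.4, 212.5]
tcp_rot: [[-0.897, -0.253, 0.362], [-0.264, 0.964, 0.017], [-0.353, -0.08, -0.932]]
force: [0.8, 0.4, -1.0]
width: 31.5
t: 33.03
tcp_pos: [453.6, 8.1, 208.6]
tcp_rot: [[-0.9, -0.253, 0.356], [-0.264, 0.964, 0.019], [-0.348, -0.077, -0.934]]
force: [-0.5, -0.9, -0.9]
width: 64.9
t 33.0333 TCP in box [-229.3    5.2  208.6] yaw err deg -0.56 F box [-0.7 -0.7 -0.9] w 64.9
```

View pics/wrist47.png

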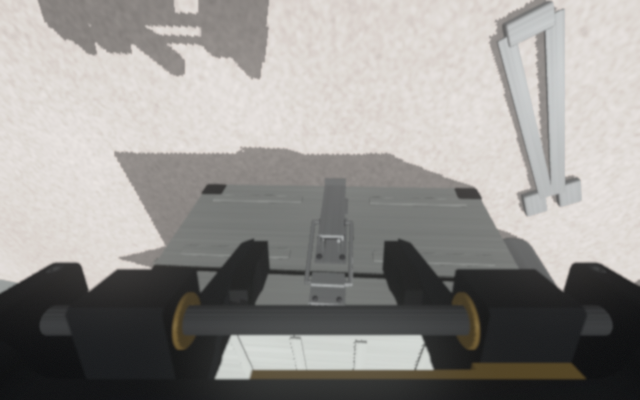

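View pics/w47z.png

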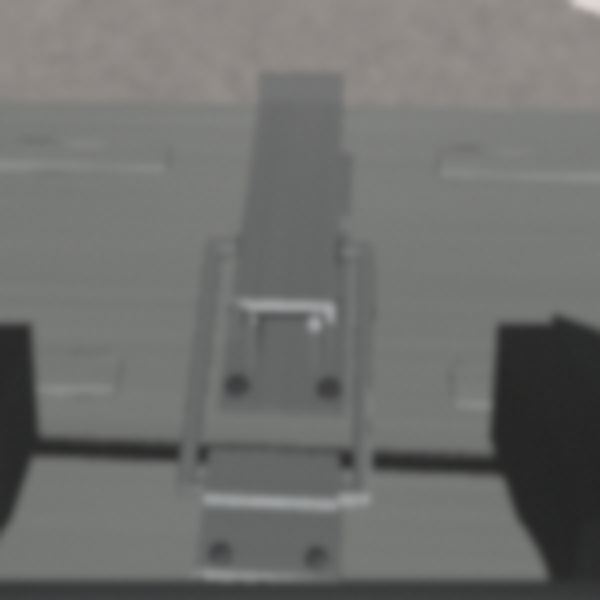

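```bash
cat > fitl.py <<'E'
import pickle,sys
from m import *
W=pickle.load(open('c47.pkl','rb'))['wrist'];p=np.load('p3.npy')
z=lambda P:((proj(W,box2w(p,P))-[260,160])*4).round(1).tolist()
for a in(0,.02,.04,.08): print(a,'lip out',z([lev(a,75,17,-12),lev(a,75,17,12)]),'lip in',z([lev(a,75,8,0)]),'top',z([lev(a,0,8,0),lev(a,-8,8,0)]),'piv',z([bpiv(a)+[0,21,0]]))
print('lid lip',z(lid2b(0,[(-143,0,155),(-140,0,155)])),'bar end',z(lid2b(0,[(-138,21,153)])),'plate',z(lid2b(0,[(-134,0,167)])),'wall bottom',z([(-130,-60,0),(-130,60,0)]),'seam',z([(-130,-60,139),(-130,60,139)]))
print('corners full px',proj(W,box2w(p,[(-130,-170,0),(-130,170,0)])))
E
python3 fitl.py
```

```text
0 lip out [[258.6, 74.5], [343.4, 75.6]] lip in [[301.4, 100.9]] top [[285.4, 285.5], [283.3, 309.9]] piv [[373.9, 253.7]]
0.02 lip out [[258.3, 70.9], [343.4, 71.9]] lip in [[301.3, 97.0]] top [[285.4, 285.9], [283.3, 310.8]] piv [[373.9, 252.8]]
0.04 lip out [[258.0, 67.3], [343.4, 68.3]] lip in [[301.2, 93.2]] top [[285.3, 286.4], [283.3, 311.8]] piv [[374.0, 251.9]]
0.08 lip out [[257.3, 60.2], [343.4, 61.2]] lip in [[300.9, 85.6]] top [[285.3, 287.4], [283.2, 313.8]] piv [[374.0, 250.2]]
lid lip [[272.2, 491.7], [272.6, 500.3]] bar end [[372.3, 502.1]] plate [[269.5, 567.2]] wall bottom [[122.8, 104.5], [497.1, 109.9]] seam [[20.6, 456.3], [547.3, 477.6]]
corners full px [[209.18830585 184.95057618]
 [474.64594626 188.77498972]]
```

```bash
python3 - <<'E'
import pickle,numpy as np
W=pickle.load(open('c47.pkl','rb'))['wrist'];g=W['image'].astype(float).mean(2)
print('lever tip',g[172:192,328:343].mean(1).round(0))
print('wall L',g[178:194,288:296].mean(1).round(0)); print('wall R',g[178:194,372:380].mean(1).round(0))
print('lip',g[278:290,315:340].mean(1).round(0))
E
python3 fitl.py >/dev/null; python3 - <<'E'
import sys;sys.path.insert(0,'.')
import pickle
from m import *
W=pickle.load(open('c47.pkl','rb'))['wrist'];p=np.load('p3.npy')
print(proj(W,box2w(p,[(-130,-45,0),(-130,50,0),lev(0,75,17),lev(0.02,75,17),lev(0,75,8)])))
E
```

```text
lever tip [138. 138. 139. 139. 137. 131. 123. 117. 116. 116. 116. 116. 114. 111.
 109. 108. 107. 107. 107. 107.]
wall L [135. 134. 134. 135. 135. 135. 133. 129. 126. 124. 125. 126. 125. 124.
 123. 123.]
wall R [139. 138. 137. 137. 137. 137. 137. 136. 132. 129. 127. 126. 126. 126.
 126. 125.]
lip [102. 102. 101. 102. 106. 119. 142. 155. 144. 121. 107. 103.]
[[302.12368812 186.28948409]
 [376.27939397 187.35783565]
 [335.21380953 178.7649523 ]
 [335.17452697 177.84559794]
 [335.35075936 185.23321379]]
```

```bash

python3 -m creep '[{"offset":[-0.3,-0.1,0.5],"turn":0,"claw":0},{"offset":[-0.3,-0.1,0.5],"turn":0,"claw":0},{"offset":[0,0,0.3],"turn":0,"claw":0},{"offset":[0,0,0],"turn":0,"claw":0},{"offset":[0,0,0],"turn":0,"claw":0}]' 16
python3 snap.py 48 wrist top side; python3 - <<'E'
import cv2,numpy as np
a=cv2.imread('pics/top0.png');b=cv2.imread('pics/top48.png')
cv2.imwrite('pics/cmp.png',np.vstack([a[90:330,160:450],b[90:330,160:450]]))
E
```

```text
t: 33.5
tcp_pos: [435.0, 2.0, 247.7]
tcp_rot: [[-0.9, -0.253, 0.354], [-0.263, 0.965, 0.02], [-0.347, -0.075, -0.935]]
force: [-0.1, -0.5, 0.4]
width: 88.2
t 33.5 TCP in box [-248.9    4.7  247.7] yaw err deg -0.65 F box [-0.3 -0.5  0.4] w 88.2
```

View pics/cmp.png

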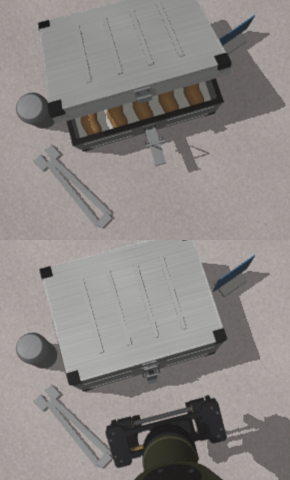

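View pics/wrist48.png

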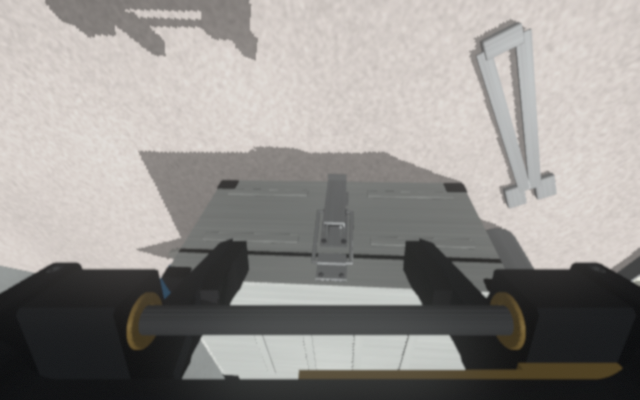

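The bystanders have not moved: tongs, shaker and card are at the same pixels in the before and after top views. In the wrist view the lever lies flat (tip at about (337,176)), and the bail bar sits behind the keeper lip (about (334,262)). The gripper is clear of everything.

```bash
python3 -c "
from bench import job;print(job.close_job())"
```

```text
the job is handed in; nothing more can be done
None
```

The box is latched and the job is handed in, at about 33.5 s of the 72 s allowed. No verdict was reported.

**Lid:** I pressed it onto its seal with closed fingertips. The tips were at about 177 mm and the highest reading was about 15 N.

**Bail:** I gripped it by its arms, lifted it over the lip and lowered it into the keeper. I then pressed it down to seat it, with up to about 24 N total and the lever at about 0.95 rad.

**Lever:** It took three tries.
- My first press, with vertical fingertips, could not finish the stroke because the gripper body would have met the latch.
- The second, with the gripper body, stalled near 0.46 rad at about 15 N.
- I then tilted the tool about 25° by bracing the fingertips on the table, and pressed the lever home with them.

**Last checks:**
- **Lever angle:** it measures about 0.00 rad in the wrist image, against the box's bottom edge, and stayed flat after I took my hand away.
- **Bail:** the bar sits behind the keeper lip.
- **Bystanders:** shaker, price stand and tongs show no visible shift in the before and after top views.
- **Contact:** the gripper is open and clear, with force readings near zero.

**Not certain:**
- **Lid tightness:** I inferred it from the latch geometry. The lip sat about 2 px lower in the last image than a tight lid predicts, so that check does not fully agree.
- **Force on the lever:** one reading of the final push was about 27 N in total, close to the 30 N limit. Forces were read only at the end of each call, so a brief higher peak would not have shown.
- **Force on the table:** bracing the fingertips briefly reached about 79 N, more than I intended but under the 120 N wrist limit.

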